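# Punch the inspection seal on a sump casting

### The arm

A 6-joint arm with a two-finger parallel gripper is mounted at the origin on the work surface. World frame = base frame: x ahead of the robot, y to its left, z up, the work surface at z = 0. Lengths are in m, angles in rad, forces in N, time in s.
With the tool pointing down it reaches from about 0.425 to 0.95 m from the base axis. Payload 3.5 kg.
Tool frame: the origin (TCP) lies midway between the tips of the shut fingers; the grasp point (between the pads) lies 19 mm behind it; y points along the fingers, x is the direction in which the jaws open and shut, and the axes are right-handed (so a half turn about y gives the same grasp; the last joint's range is limited). The gripper opens to 85 mm and grips with 20 to 120 N. Pads are 22 mm wide; open, the fingers measure 114 mm over their backs; the gripper's body (76 mm by 85 mm) begins 54 mm behind the grasp point. The pads swing forward as they close: fully open they stand 13 mm farther back than shut.
Start: joints at [-1.261, 0.286, 1.577, -0, 1.279, -0.15], TCP at [0.3, -0.605, 0.231] pointing down, gripper open.
Joint ranges: [-2.77, 2.77], [-0.9, 2.22], [0.21, 2.48], [-1.53, 4.67], [0.24, 2.81], [-2.84, 2.84]. Speed limits (rad/s): [2.79, 2.79, 3.14, 3.14, 3.14, 3.14].

### API

Orientations are given as a unit quaternion [x, y, z, w].
In Python, from plant import ctrl, viewer gives the robot as it stands.
- The arm moves only by the tool step_arm, never from a script. Its argument "rows" is a list of rows, each a list of 3 entries, a list of its own where there are three numbers: the turn, a rotation vector about the tool's x, y, z in degrees, then the shift along the tool's x, y, z in mm, then the closure, from 0 (fully open) to 1 (shut). A call has 1 to 10 rows; each row is the pose to reach, as a shift and turn from the pose commanded when the call began, along the tool's axes at that moment; what a row does not reach only later rows make up. A row lasts 1/12 s, in which the tool goes at most 41.7 mm and 7.16 degrees, less where a joint would pass 70% of its speed; a pose out of reach is approached as far as the arm can. A call with a gripper value outside its range is refused whole. The fingers move at their own pace and stop on an object; "newtons" is the grip in N (left out, the last holds). Time passes only in rows, so rows that repeat a pose let the fingers close. It gives the time, the measured TCP pose, the force and the opening at its end, in the units of the state.
- ctrl.get_state(): the state, without advancing time (a new reading comes with each control period).
- viewer.read_camera(name): name is "scene" or "top" or "wrist"; returns (picture, depth): 420x560x3 uint8, red, green, blue; 420x560 float32, m along the optical axis (not along the pixel's ray), 0 where there is no reading.
- viewer.calibration(name): a dict with "K" (3x3 intrinsics, pixels), "D" ([k1, k2, p1, p2, k3] as OpenCV has them; the pictures are not rectified), "R" (3x3) and "t" (3): a world point X has camera coordinates R X + t. Camera axes: x right, y down, z forward; pixel columns grow to the right and rows downward; lengths in m; the calibration is good to about 2 mm. A picture is of the moment at which its call begins: read the wrist's pose just before it. calibration takes no time and is no camera call; for the wrist camera it gives the pose at the moment of the call.
- ctrl.sign_off(): hands the job in, once; it reports no verdict.
The state is a dict: "time": time; "qpos": joint angles; "dq": joint speeds; "joint_efforts": joint torques, N m; "eef_pos": TCP position; "tcp_rot": TCP orientation; "contact_force": force on the tool from outside, world axes, zero at the start; "wrist_torque": the same for the moment, N m; "opening": opening from 0.0 (shut) to 1.0 (fully open).
Only numpy, scipy, OpenCV 4.12 (cv2) and the standard library are available. Lean on these libraries where they do the work, as an engineer would, in place of code of your own. Each camera call takes 0.05 s, during which the arm holds its last target.

### The job

Take the red-capped marking punch out of the wooden rack and mark the copper seal button on the sump casting: stand the punch upright on the middle of the button, press straight down until the button has sunk fully, and keep a steady push of about 15 N (never over 25 N) for a good second. Then lift the punch straight up without sliding it, and put it gently back in the rack hole it came from. Touch the casting with the punch only, and leave the blue-capped punch and everything else on the bench where it is.

Things in the scene. Friction and masses are not known exactly. Their poses are not given: they have to be found in the camera images.
- punch: the marking punch to use: steel, 0.28 kg, loose, upright in a rack hole. Origin: centre of its flat nose (lower end); z up along the punch. Heights in mm: nose dia 10 (0-30), shank dia 16 (30-50), collar dia 34 that rests on the rack (50-56), square grip 20 x 20 with flats facing its x and y (56-118), red cap (118-124), red band at 106-112. In the rack the nose is 4 above the bench
- spare: the other punch, same body but pointed nose and blue cap and band; stands in the other rack hole and stays there
- rack: fixed wooden block, 70 (x) x 180 (y) x 54 (z) mm, origin at the centre of its underside; two upright through holes 20 mm diameter, mouths at its x = 0, y = -55 and +55 mm, with 2 mm chamfers. Which punch stands in which hole varies.
- casting: fixed aluminium sump, upside down: flange 150 (x) x 240 (y) x 12 mm, finned box 60 mm high (top plug 68 mm) from y = -18 to +108 mm; a square pad 46 x 46 mm, 30 mm high, at y = -75 mm carries the seal. Origin: centre of the underside
- pad (a point): centre of the pad's top face, 30 mm above the bench, on the seal's upright axis. Here stands a rigid dark steel cup, 32 mm diameter; in it the copper seal button, 20 mm diameter, stands 4 mm proud. The fresh button's top lies 10 to 30 mm above this point: it differs from casting to casting and must be felt for
- seal (a joint): how far the soft copper button has been pressed down, in m: 0 fresh, 0.003 fully sunk (then 1 mm proud of the cup). It yields at about 6 N (a little more when pushed fast, 250 N per m/s), does not spring back, and is rigid once it has bottomed
- filter: loose orange oil filter, 77 mm diameter, 97 mm high, bystander
- spray: loose white aerosol can with a yellow band and black cap, 52 mm diameter, 190 mm high, bystander
- pump: loose small aluminium pump body, 68 mm diameter flange, 48 mm high, bystander
- grease: loose grey jar with green lid, 68 mm diameter, 60 mm high, bystander
- bearing: loose steel bearing ring, 60 mm diameter, 16 mm high, bystander
- washers: loose blue divided tray, 110 x 150 x 45 mm, bystander
Mind the look-alikes: they are no part of the job. Leave any yellow look-alike of the punch alone.

How it is judged:
On the way, in this order (a step that is already met when the one before it is completed fails the run):
1. the punch stands upright (within 0.1 rad) on the middle of the seal (within 5 mm), the seal has sunk fully (over 2.4 of 3 mm), and the push stays between 10 and 20 N for 0.8 s (contact force between punch and casting between 10 and 20 N and value of joint seal above 0.0024 m and horizontal distance between punch and pad below 0.005 m and angle between punch's own z axis and vertical below 0.1 rad), for 0.8 s.
2. the punch has been lifted straight up: its nose is more than 50 mm above the pad and still within 12 mm of the seal's axis (z of punch in the frame of pad above 0.05 m and horizontal distance between punch and pad below 0.012 m), for 0.02 s.
At the end, for the whole second after the job is handed in: The seal is pressed down more than 2.4 mm of its 3 mm; the punch stands upright (within 0.08 rad), at rest and released in the hole it came from (within 12 mm of its start); the blue-capped punch is within 12 mm of its start (value of joint seal above 0.0024 m and distance of each of punch, spare from where it was at the start of the episode below 0.012 m and angle between punch's own z axis and vertical below 0.08 rad and linear speed of punch below 0.02 m/s); the robot touches nothing.
It fails at once if the punch pushes on the casting or seal with more than 25 N (contact force between punch and casting above 25 N).
It fails at once if the punch bears on the casting (over 3 N) more than 6 mm off the seal's axis (missed or slid) or leaning more than 0.15 rad (contact force between punch and casting above 3 N and (horizontal distance between punch and pad above 0.006 m or angle between punch's own z axis and vertical above 0.15 rad)).
It fails at once if the gripper pushes on the casting (over 5 N) (contact force between any of the fingers, the arm and casting above 5 N).
It fails at once if the punch is rammed onto the rack (over 80 N) or dropped (out of the fingers and faster than 0.4 m/s, a fall of about 8 mm) (contact force between punch and rack above 80 N or (contact force between the fingers and punch below 0.3 N and linear speed of punch above 0.4 m/s)).
It fails at once if the blue-capped punch or another thing on the bench is shoved (over 20 mm) (distance of any of spare, filter, spray, pump, grease, bearing, washers from where it was at the start of the episode above 0.02 m).
It also fails if it takes over 58 s, if anything falls off the work surface, if the arm or the gripper's body presses on something with over 40 N, if the wrist force passes 120 N, or if a joint passes its speed limit or range.

## Working session

There is one attempt and no reset: what is moved stays moved. The work goes in short steps, Python scripts to look and compute and a tool call to move; the robot and the scene stay as the last step left them, time stands still between calls to the robot, and variables do not carry over. Pictures are saved under pics/ and viewed, and the job is handed in when it is done.

Besides the shell and the picture viewer there is one more tool, called as name(argument=value, ...) on one line, values as JSON. step_arm: Moves the arm, as the interface text tells. Its arguments: {"type":"object","properties":{"rows":{"type":"array"},"newtons":{"type":"number"}},"required":["rows"]}

```bash
ls; mkdir -p pics; cat > h.py <<'E'
import numpy as np, cv2
from plant import ctrl, viewer
np.set_printoptions(precision=4,suppress=True)
def ray(cal,uv):
    K=np.array(cal["K"]);D=np.array(cal["D"]);R=np.array(cal["R"]);t=np.array(cal["t"])
    p=cv2.undistortPoints(np.array([[uv]],float),K,D)[0,0]
    d=R.T@np.array([p[0],p[1],1.]);return -R.T@t,d
def onplane(cal,uv,z):
    o,d=ray(cal,uv);return o+d*(z-o[2])/d[2]
def proj(cal,X):
    K=np.array(cal["K"]);D=np.array(cal["D"]);R=np.array(cal["R"]);t=np.array(cal["t"],float)
    return cv2.projectPoints(np.array([X],float),cv2.Rodrigues(R)[0],t,K,D)[0][0,0]
def tri(l):
    A=np.zeros((3,3));b=np.zeros(3)
    for o,d in l:
        d=d/np.linalg.norm(d);P=np.eye(3)-np.outer(d,d);A+=P;b+=P@o
    X=np.linalg.solve(A,b);return X,[np.linalg.norm(np.cross(X-o,d/np.linalg.norm(d))) for o,d in l]
def pt(cal,dep,uv):
    o,d=ray(cal,uv);return o+d*dep[int(round(uv[1])),int(round(uv[0]))]
def save(n,p,s=1.):
    p=cv2.cvtColor(p,cv2.COLOR_RGB2BGR)
    if s!=1: p=cv2.resize(p,None,fx=s,fy=s,interpolation=cv2.INTER_CUBIC)
    cv2.imwrite("pics/"+n,p)
E
python3 - <<'E'
from h import *
import pickle
for n in ["scene","top","wrist"]:
    c=viewer.calibration(n);p,d=viewer.read_camera(n);save(n+"0.png",p,1.4);pickle.dump((c,p,d),open(n+"0.pkl","wb"))
    print(n,c)
print(ctrl.get_state())
E
```

```text
pics
scene {'K': array([[544.3107,   0.    , 275.5406],
       [  0.    , 544.3107, 208.1821],
       [  0.    ,   0.    ,   1.    ]]), 'D': array([0.0165, 0.    , 0.    , 0.    , 0.    ]), 'R': array([[ 0.5882,  0.8086,  0.0162],
       [ 0.4703, -0.3257, -0.8202],
       [-0.6579,  0.4901, -0.5718]]), 't': array([-0.3128, -0.2494,  1.9587])}
top {'K': array([[426.0531,   0.    , 278.8293],
       [  0.    , 426.0531, 210.8969],
       [  0.    ,   0.    ,   1.    ]]), 'D': array([0.0298, 0.    , 0.    , 0.    , 0.    ]), 'R': array([[-0.0278, -0.9996, -0.0107],
       [-0.9877,  0.0291, -0.1536],
       [ 0.1539,  0.0063, -0.9881]]), 't': array([0.0058, 0.5729, 1.3382])}
wrist {'K': array([[331.453 ,   0.    , 279.0141],
       [  0.    , 331.453 , 206.514 ],
       [  0.    ,   0.    ,   1.    ]]), 'D': array([0.0238, 0.    , 0.    , 0.    , 0.    ]), 'R': array([[ 0.4433, -0.8964, -0.0031],
       [-0.8504, -0.4217,  0.3147],
       [-0.2834, -0.1369, -0.9492]]), 't': array([-0.6732, -0.041 ,  0.3804])}
{'time': 0.15, 'qpos': array([-1.261 ,  0.287 ,  1.5778,  0.    ,  1.2786, -0.15  ]), 'dq': array([ 0.0005, -0.0013, -0.0049, -0.0016,  0.0017,  0.0005]), 'joint_efforts': array([  0.0001, -40.6597, -29.3144,  -0.0002,   0.004 ,   0.    ]), 'eef_pos': array([ 0.2994, -0.6044,  0.2302]), 'tcp_rot': array([-0.6004,  0.3734, -0.3724,  0.6012]), 'contact_force': array([ 0.0057, -0.7701,  0.7007]), 'wrist_torque': array([ 0.0082, -0.028 , -0.0346]), 'opening': 0.9971993225486178}
```

View pics/scene0.png

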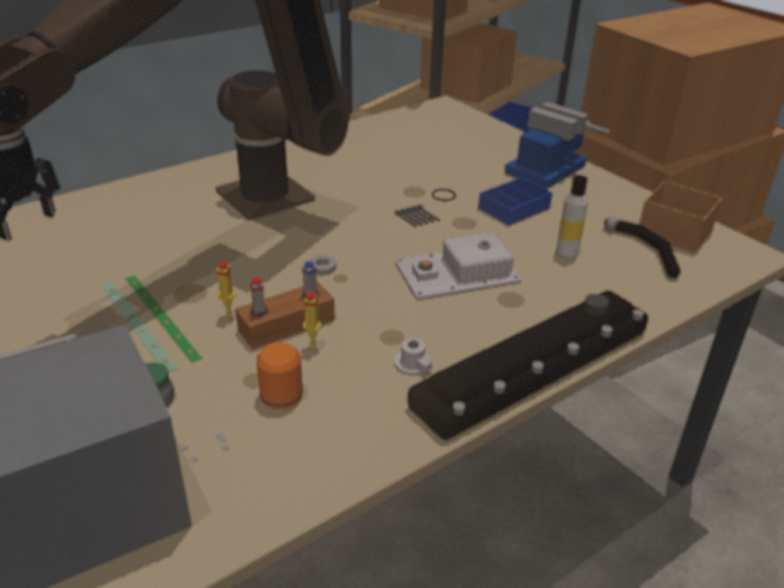

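View pics/top0.png

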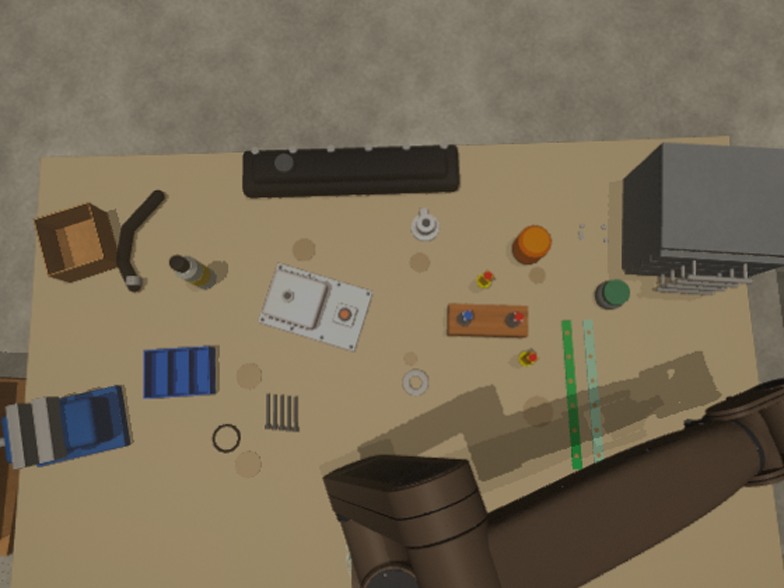

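View pics/wrist0.png

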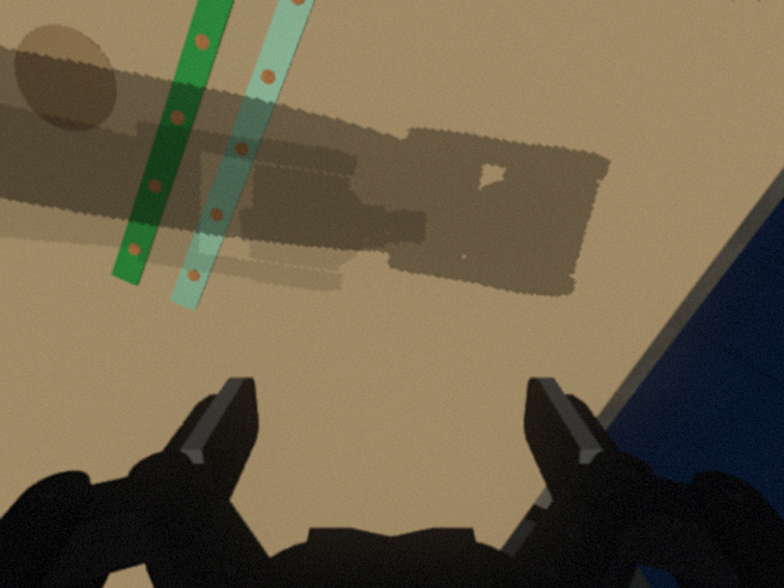

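The scene picture (784×588 view) shows the rack at (285,315). In it stand a grey red-capped punch at (258,283) and a blue-capped one at (309,268). Two yellow look-alikes with red caps stand beside it at (224,270) and (311,298). In the top view the red-capped punch is at (517,317), the blue one at (465,316) and the yellow ones at (487,279) and (528,357). The copper button is at (345,314).

The candidates for "red cap" are therefore scene (258,283), (224,270) and (311,298). I choose (258,283), because it is the only grey one and it stands in the rack.

```bash
python3 - <<'E'
from h import *
import pickle
S=pickle.load(open("scene0.pkl","rb"));T=pickle.load(open("top0.pkl","rb"))
save("crop_s.png",S[1][170:260,140:260],6); save("crop_t.png",T[1][185:270,310:395],7)
save("crop_c.png",T[1][180:255,180:270],7)
for n,(c,p,d) in (("s",S),("t",T)):
    hsv=cv2.cvtColor(p,cv2.COLOR_RGB2HSV)
    for col,m in (("red",((hsv[...,0]<6)|(hsv[...,0]>172))&(hsv[...,1]>150)&(hsv[...,2]>80)),("blue",(abs(hsv[...,0].astype(int)-113)<10)&(hsv[...,1]>110)),("wood/cop",(hsv[...,0]>5)&(hsv[...,0]<14)&(hsv[...,1]>120))):
        k,l,st,ce=cv2.connectedComponentsWithStats(m.astype(np.uint8))
        for i in range(1,k):
            if st[i,4]>6 and st[i,0]>100: 
                q=ce[i]; print(n,col,st[i],q,pt(c,d,q))
E
```

```text
s red [156 187   6   4  19] [158.5789 188.5789] [ 0.4197 -0.3089  0.1233]
s red [180 198   6   5  23] [182.6522 199.913 ] [ 0.511  -0.2848  0.1281]
s red [218 209   7   4  21] [221.3333 210.4286] [ 0.602  -0.2238  0.123 ]
s blue [ 344   74   74   85 2180] [381.4789 118.6032] [0.3247 0.6399 0.0365]
s blue [219 188   4   2   8] [220.5 188.5] [ 0.5196 -0.1759  0.128 ]
s wood/cop [271   0   4   5  10] [272.2   2.7] [-0.758   0.9133  0.1843]
s wood/cop [276   0  33  13 192] [293.8854   4.2344] [-0.5885  0.9219  0.2123]
s wood/cop [319   0  14  13  76] [324.2895   5.2368] [-0.5179  1.0579  0.204 ]
s wood/cop [483   0  77  18 231] [525.4329   6.4286] [0.0048 1.9699 0.1823]
s wood/cop [ 317   18   51   52 1018] [342.0658  40.28  ] [-0.5737  1.2511 -0.0186]
s wood/cop [ 416   18  144  160 7993] [490.591   89.8769] [0.3703 1.2414 0.0252]
s wood/cop [467  24   9   8  22] [470.8636  27.4091] [0.2051 1.2476 0.2441]
s wood/cop [302  32   5  18  37] [303.8378  41.1622] [-0.8275  1.1915 -0.0812]
s wood/cop [471  35  10   7  26] [476.0385  38.5385] [0.2869 1.1789 0.2311]
s wood/cop [481  37   5   8  
[... 2596 characters left out ...]
]
t wood/cop [361 222  15   6  29] [369.4138 223.4483] [ 0.5134 -0.2837  0.1277]
t wood/cop [334 228   5   5   9] [336.4444 229.7778] [ 0.5058 -0.1939  0.0456]
t wood/cop [322 230  11   9  19] [325.9474 233.6316] [ 0.4933 -0.1586  0.056 ]
t wood/cop [360 230   7   5   8] [362.75 232.5 ] [ 0.4936 -0.2756  0.056 ]
t wood/cop [371 230   3   4   8] [372.    231.625] [ 0.4958 -0.3057  0.0531]
t wood/cop [332 233   5   4   9] [334.7778 235.    ] [ 0.4881 -0.1864  0.0567]
t wood/cop [345 232  16   8  44] [351.8409 236.2273] [ 0.4828 -0.2405  0.0552]
t wood/cop [338 236   7   4  10] [340.4 238.1] [ 0.4779 -0.204   0.0548]
t wood/cop [367 237   9   4  19] [370.5789 238.4211] [ 0.4743 -0.2997  0.0535]
```

View pics/crop_s.png

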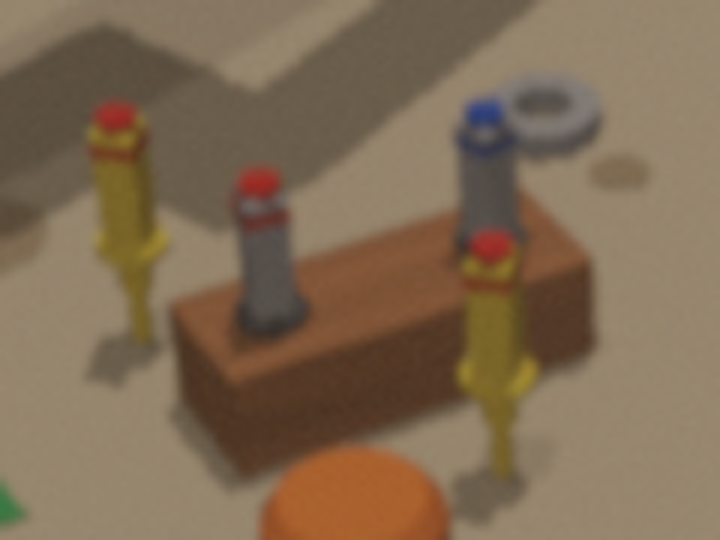

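View pics/crop_t.png

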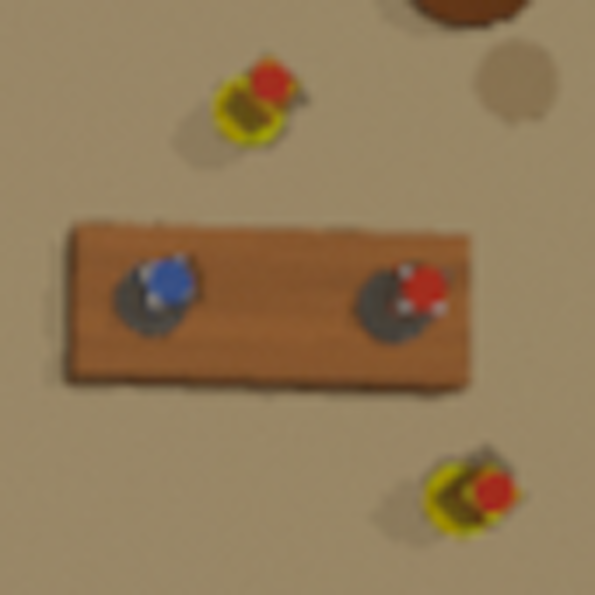

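View pics/crop_c.png

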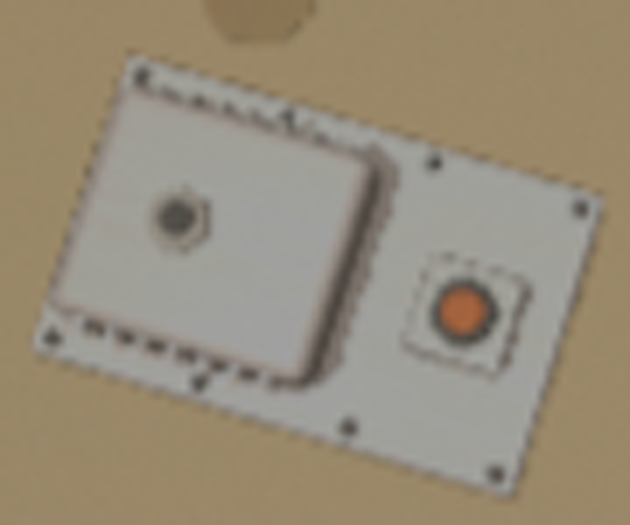

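The crops confirm it: the grey red-capped punch stands in the −y hole of the rack, and the look-alikes are fully yellow. Next I place the wrist camera over it.

```bash
cat >> h.py <<'E'
from scipy.spatial.transform import Rotation as Ro
def goal(pos,xdir=None,cur=None):
    """pose shift/turn in tool axes; tool y down, tool x along xdir"""
    s=ctrl.get_state(); R=Ro.from_quat(s["tcp_rot"]); p=s["eef_pos"] 
    sh=R.inv().apply(np.array(pos)-p)*1e3
    out=[sh]
    if xdir is not None:
        x=np.array([xdir[0],xdir[1],0.]);x/=np.linalg.norm(x);y=np.array([0,0,-1.]);z=np.cross(x,y)
        G=Ro.from_matrix(np.array([x,y,z]).T)
        out.append((R.inv()*G).as_rotvec(degrees=True))
    print("pos",p,"shift mm",sh,"turn deg",out[1:]); return out
E
python3 - <<'E'
from h import *
s=ctrl.get_state();print(Ro.from_quat(s["tcp_rot"]).as_matrix())
c=viewer.calibration("wrist");R=np.array(c["R"]);print("cam pos",-R.T@c["t"],"fwd",R[2])
for xd in ((0,1),(0,-1),(1,0),(-1,0)):
    goal([0.43,-0.29,0.28],xd)
E
```

```text
[[ 0.4438 -0.0006  0.8961]
 [-0.8961  0.0018  0.4438]
 [-0.0019 -1.      0.0003]]
cam pos [ 0.3713 -0.5687  0.3721] fwd [-0.2833 -0.1371 -0.9492]
pos [ 0.2994 -0.6044  0.2302] shift mm [-223.8725  -49.273   256.5465] turn deg [array([  -0.1486, -153.655 ,   -0.0115])]
pos [ 0.2994 -0.6044  0.2302] shift mm [-223.8725  -49.273   256.5465] turn deg [array([ 0.0084, 26.345 , -0.1089])]
pos [ 0.2994 -0.6044  0.2302] shift mm [-223.8725  -49.273   256.5465] turn deg [array([ -0.0742, -63.655 ,  -0.0866])]
pos [ 0.2994 -0.6044  0.2302] shift mm [-223.8725  -49.273   256.5465] turn deg [array([  0.0982, 116.3449,  -0.0842])]
```

```bash
python3 - <<'E'
from h import *
goal([0.50,-0.284,0.28],(0,-1))
E
```

```text
pos [ 0.2994 -0.6044  0.2302] shift mm [-198.1851  -49.3021  321.9389] turn deg [array([ 0.0084, 26.345 , -0.1089])]
```

step_arm(rows=[[[0,13,0],[-40,-50,65],0],[[0,26.3,0],[-100,-50,160],0],[[0,26.3,0],[-198,-50,322],0],[[0,26.3,0],[-198,-50,322],0],[[0,26.3,0],[-198,-50,322],0],[[0,26.3,0],[-198,-50,322],0],[[0,26.3,0],[-198,-50,322],0],[[0,26.3,0],[-198,-50,322],0],[[0,26.3,0],[-198,-50,322],0],[[0,26.3,0],[-198,-50,322],0]])

```text
time: 0.98
eef_pos: [0.5024, -0.2799, 0.2818]
tcp_rot: [-0.501, 0.499, -0.499, 0.502]
contact_force: [0.3, -0.1, 0.4]
opening: 0.999
```

step_arm(rows=[[[0,0,0],[0,0,0],0],[[0,0,0],[0,0,0],0]])

```text
time: 1.15
eef_pos: [0.5002, -0.2843, 0.2811]
tcp_rot: [0.501, -0.499, 0.499, -0.5]
contact_force: [-0.2, -0.1, -1.0]
opening: 0.999
```

```bash
python3 - <<'E'
from h import *
import pickle
s=ctrl.get_state();print(s)
n="wrist"
c=viewer.calibration(n);p,d=viewer.read_camera(n);save("w1.png",p,1.4);pickle.dump((c,p,d,s),open("w1.pkl","wb"))
goal(s["eef_pos"],(0,-1))
E
```

```text
{'time': 1.15, 'qpos': array([-0.6927,  0.0326,  1.772 , -0.0008,  1.3372,  0.8759]), 'dq': array([-0.0385,  0.0067, -0.0005, -0.0019, -0.0013,  0.    ]), 'joint_efforts': array([  1.1334, -31.5082, -29.893 ,   0.0621,   0.016 ,   0.0135]), 'eef_pos': array([ 0.5002, -0.2843,  0.2811]), 'tcp_rot': array([ 0.5009, -0.4995,  0.4993, -0.5003]), 'contact_force': array([-0.1917, -0.085 , -1.0327]), 'wrist_torque': array([-0.0382, -0.0067, -0.0168]), 'opening': 0.9994711264108922}
pos [ 0.4998 -0.2851  0.2809] shift mm [-0.8271 -0.1475  0.4508] turn deg [array([0.0521, 0.0396, 0.0126])]
```

View pics/w1.png

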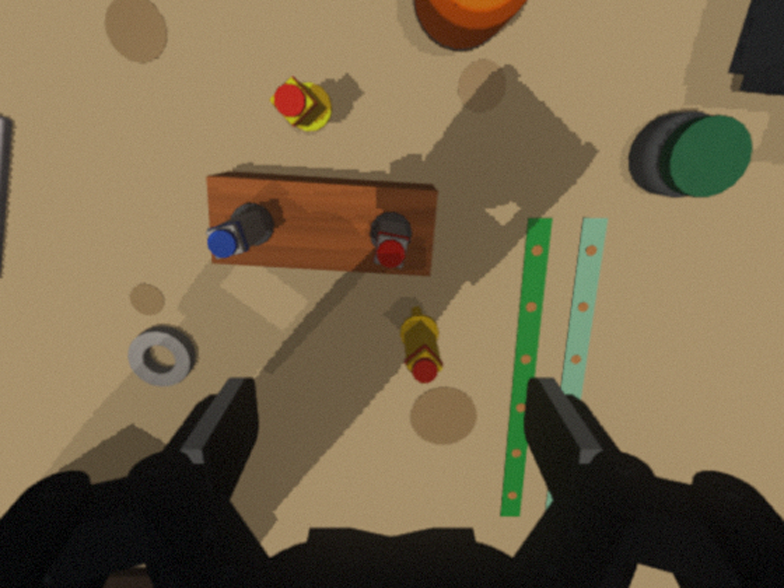

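The wrist view shows the rack at (320,225), the red cap at (391,252) and the blue cap at (222,242). The yellow look-alikes are at (290,100) and (425,360). Next I measure the cap, the rack's yaw and the grip's yaw.

```bash
python3 - <<'E'
from h import *
import pickle
c,p,d,s=pickle.load(open("w1.pkl","rb"));T=pickle.load(open("top0.pkl","rb"));S=pickle.load(open("scene0.pkl","rb"))
hsv=cv2.cvtColor(p,cv2.COLOR_RGB2HSV)
m=((hsv[...,0]<6)|(hsv[...,0]>172))&(hsv[...,1]>170)&(hsv[...,2]>60)
k,l,st,ce=cv2.connectedComponentsWithStats(m.astype(np.uint8))
for i in range(1,k):
    if st[i,4]>6: print(st[i],ce[i],pt(c,d,ce[i]))
save("w1c.png",p[140:200,250:310],10)
cap=ce[[i for i in range(1,k) if abs(ce[i]-[279,181]).max()<6][0]]
print(tri([ray(c,cap),ray(T[0],(369.85,225.9))]),tri([ray(c,cap),ray(T[0],(369.85,225.9)),ray(S[0],(182.65,199.9))]))
print(onplane(c,cap,.128),onplane(T[0],(369.85,225.9),.128),onplane(S[0],(182.65,199.9),.128))
# depth-derived points: cap top, rack top
o,_=ray(c,(0,0))
vv,uu=np.mgrid[0:420,0:560];
K=c["K"];P=cv2.undistortPoints(np.stack([uu.ravel(),vv.ravel()],1).astype(float)[:,None],K,c["D"])[:,0]
X=(np.c_[P,np.ones(len(P))]*d.ravel()[:,None]-c["t"])@np.array(c["R"])
def st_(mask,n):
    q=X[mask&(d.ravel()>0)];print(n,len(q),q.mean(0),q.min(0),q.max(0))
near=(abs(X[:,0]-.51)<.05)
st_(near&(abs(X[:,1]+.284)<.03)&(X[:,2]>.122)&(X[:,2]<.14),"cap")
rk=near&(X[:,2]>.048)&(X[:,2]<.0565)&(X[:,1]>-.34)&(X[:,1]<-.12)&(abs(X[:,1]+.284)>.03)
st_(rk,"racktop")
mm=near&(X[:,2]>.045)&(X[:,2]<.135)&(X[:,1]>-.34)&(X[:,1]<-.12)
# rack rect from topdown points
r=cv2.minAreaRect((X[rk][:,:2]*1000).astype(np.float32));print(r)
col=near&(abs(X[:,1]+.284)<.03)&(X[:,2]>.0575)&(X[:,2]<.064);st_(col,"collar")
E
```

```text
[197  60  21  23 372] [206.5134  71.1909] [ 0.5999 -0.2229  0.1212]
[269 172  20  20 296] [278.6757 180.8277] [ 0.5069 -0.2837  0.1271]
[295 256  17  17 216] [303.0093 264.3704] [ 0.4191 -0.3085  0.1229]
(array([ 0.5064, -0.2843,  0.1262]), [np.float64(0.0006205745415422709), np.float64(0.0006205745415422729)]) (array([ 0.5066, -0.2839,  0.1255]), [np.float64(0.00018412817688779297), np.float64(0.001146128061763174), np.float64(0.0010413768743513618)])
[ 0.5071 -0.2837  0.128 ] [ 0.5059 -0.2845  0.128 ] [ 0.5107 -0.2847  0.128 ]
cap 339 [ 0.5071 -0.2842  0.127 ] [ 0.4968 -0.2933  0.122 ] [ 0.5169 -0.2748  0.1292]
racktop 5487 [ 0.5137 -0.2095  0.0534] [ 0.4703 -0.3205  0.0481] [ 0.5491 -0.1367  0.0565]
((509.5655212402344, -228.930419921875), (181.07888793945312, 70.25119018554688), 86.82687377929688)
collar 255 [ 0.513  -0.2829  0.0594] [ 0.4967 -0.3008  0.0576] [ 0.5226 -0.2673  0.0635]
```

View pics/w1c.png

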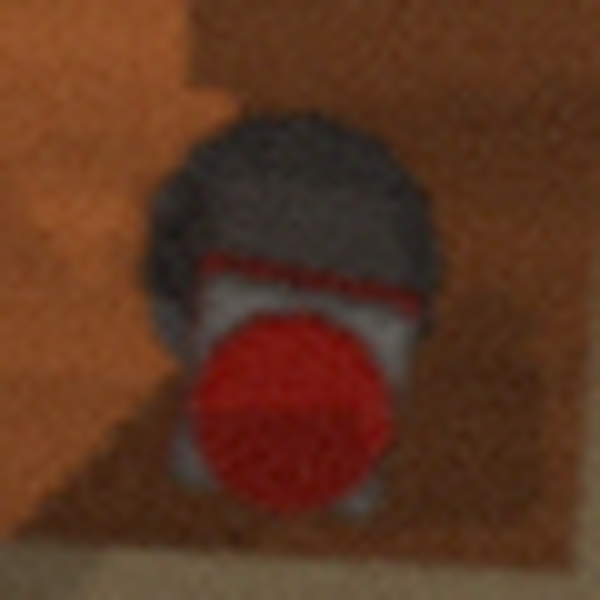

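```bash
python3 - <<'E'
from h import *
import pickle
c,p,d,s=pickle.load(open("w1.pkl","rb"))
for a,b in (((205,262),(420,300)),((188,475),(365,508))):
    for z in (.113,.122):
        A=onplane(c,(250+a[0]/10,140+a[1]/10),z);B=onplane(c,(250+b[0]/10,140+b[1]/10),z);print(B-A,np.degrees(np.arctan2(-(B-A)[0],-(B-A)[1])),(A+B)/2)
goal([.507,-.284,.18],(-.167,-.986))
E
```

```text
[-0.0036 -0.0204  0.    ] 10.051530874478267 [ 0.5158 -0.2862  0.113 ]
[-0.0035 -0.0198  0.    ] 10.051530874478589 [ 0.5177 -0.2861  0.122 ]
[-0.0033 -0.0171  0.    ] 10.823102305219138 [ 0.4951 -0.2828  0.113 ]
[-0.0032 -0.0166  0.    ] 10.823102305219141 [ 0.4976 -0.2828  0.122 ]
pos [ 0.4998 -0.2851  0.2809] shift mm [ -1.1478 100.9121   7.2947] turn deg [array([0.0509, 9.6526, 0.017 ])]
```

step_arm(rows=[[[0,5,0],[-1,0,7],0],[[0,10,0],[-1,35,7],0],[[0,10,0],[-1,70,7],0],[[0,10,0],[-1,100,7],0],[[0,10,0],[-1,100,7],0],[[0,10,0],[-1,100,7],0],[[0,10,0],[-1,100,7],0]])

```text
time: 1.78
eef_pos: [0.5076, -0.2853, 0.1831]
tcp_rot: [0.454, -0.541, 0.543, -0.454]
contact_force: [-0.6, -0.4, 0.8]
opening: 0.999
```

```bash
python3 - <<'E'
from h import *
import pickle
goal([.507,-.284,.076],(-.174,-.985))
c=viewer.calibration("wrist");p,d=viewer.read_camera("wrist");save("w2.png",p,1.4);pickle.dump((c,p,d),open("w2.pkl","wb"))
hsv=cv2.cvtColor(p,cv2.COLOR_RGB2HSV)
m=((hsv[...,0]<6)|(hsv[...,0]>172))&(hsv[...,1]>170)&(hsv[...,2]>60)
k,l,st,ce=cv2.connectedComponentsWithStats(m.astype(np.uint8))
for i in range(1,k):
    if st[i,4]>6: print(st[i],ce[i],pt(c,d,ce[i]),onplane(c,ce[i],.128))
E
```

```text
pos [ 0.5076 -0.2853  0.1831] shift mm [ -1.3249 107.1272  -0.993 ] turn deg [array([-0.118 , -0.0345,  0.0757])]
[129  80  34  33 829] [145.2014  95.9614] [ 0.6    -0.2234  0.1226] [ 0.5996 -0.2254  0.128 ]
[263 206  30   5  81] [278.0741 207.8889] [ 0.5164 -0.2862  0.1127] [ 0.5214 -0.2871  0.128 ]
[263 215  29  28 610] [277.0623 228.3426] [ 0.5079 -0.284   0.1281] [ 0.5079 -0.284   0.128 ]
[312 304  25  17  48] [322.1667 311.1875] [ 0.4279 -0.3045  0.1098] [ 0.4413 -0.304   0.128 ]
[338 311   7   5   8] [341.   313.25] [ 0.4234 -0.3184  0.1096] [ 0.4373 -0.3167  0.128 ]
[320 319  25  24 445] [331.9034 330.9955] [ 0.4206 -0.3088  0.1243] [ 0.4237 -0.3086  0.128 ]
```

View pics/w2.png

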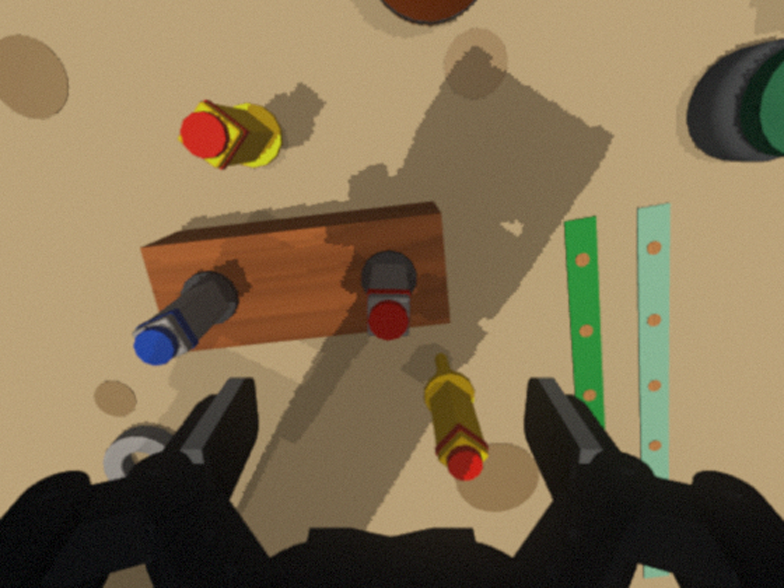

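The band is level in the picture, so the yaw is right. The cap is at (388,320) and fingers and punch are centred. I descend along the tool axis and grip.

step_arm(rows=[[[0,0,0],[-1,35,0],0],[[0,0,0],[-1,70,0],0],[[0,0,0],[-1,95,0],0],[[0,0,0],[-1,107,0],0],[[0,0,0],[-1,107,0],0],[[0,0,0],[-1,107,0],0]], newtons=60)

```text
time: 2.33
eef_pos: [0.5085, -0.2835, 0.0762]
tcp_rot: [0.455, -0.541, 0.542, -0.455]
contact_force: [-0.2, -0.1, 0.5]
opening: 1.001
```

step_arm(rows=[[[0,0,0],[0,0,0],0.5],[[0,0,0],[0,0,0],0.7],[[0,0,0],[0,0,0],1],[[0,0,0],[0,0,0],1],[[0,0,0],[0,0,0],1],[[0,0,0],[0,0,0],1],[[0,0,0],[0,0,0],1],[[0,0,0],[0,0,0],1]])

```text
time: 3.0
eef_pos: [0.5078, -0.2829, 0.0751]
tcp_rot: [0.455, -0.541, 0.542, -0.455]
contact_force: [-0.4, 0.7, 3.4]
opening: 0.227
```

```bash
python3 - <<'E'
from h import *
s=ctrl.get_state();print(s)
goal([.507,-.284,.2],(-.174,-.985))
E
```

```text
{'time': 3.0, 'qpos': array([-0.6827,  0.2605,  1.9183, -0.0001,  0.9616,  1.0618]), 'dq': array([-0.0015,  0.0007, -0.0005, -0.0006,  0.0013, -0.0013]), 'joint_efforts': array([  0.237 , -33.0096, -23.2138,   0.0541,  -0.1182,   0.0061]), 'eef_pos': array([ 0.5078, -0.2829,  0.0751]), 'tcp_rot': array([ 0.4547, -0.5411,  0.5419, -0.4548]), 'contact_force': array([-0.4245,  0.6703,  3.3759]), 'wrist_torque': array([0.078 , 0.0588, 0.048 ]), 'opening': 0.22717442933267}
pos [ 0.5078 -0.2829  0.0751] shift mm [   1.2737 -124.9017   -0.509 ] turn deg [array([-0.0554,  0.0639,  0.0351])]
```

step_arm(rows=[[[0,0,0],[0,-10,0],1],[[0,0,0],[0,-30,0],1],[[0,0,0],[0,-60,0],1],[[0,0,0],[0,-95,0],1],[[0,0,0],[0,-130,0],1],[[0,0,0],[0,-160,0],1],[[0,0,0],[0,-170,0],1],[[0,0,0],[0,-170,0],1],[[0,0,0],[0,-170,0],1],[[0,0,0],[0,-170,0],1]])

```text
time: 3.83
eef_pos: [0.5061, -0.2814, 0.2408]
tcp_rot: [-0.455, 0.544, -0.539, 0.454]
contact_force: [-0.6, -0.3, -3.2]
opening: 0.226
```

```bash
python3 - <<'E'
from h import *
import pickle
s=ctrl.get_state();print(s["eef_pos"],s["contact_force"],s["wrist_torque"],s["opening"])
for n in ("scene","top","wrist"):
    c=viewer.calibration(n);p,d=viewer.read_camera(n);save(n+"3.png",p,1.4);pickle.dump((c,p,d,s),open(n+"3.pkl","wb"))
    if n!="wrist":
        q=proj(c,s["eef_pos"]).astype(int);print(n,q);save(n+"3c.png",p[q[1]-55:q[1]+55,q[0]-55:q[0]+55],6)
E
```

```text
[ 0.5061 -0.2814  0.2408] [-0.5574 -0.3093 -3.1664] [-0.0063  0.0206  0.0274] 0.22595647187252565
scene [179 160]
top [376 220]
```

View pics/scene3c.png

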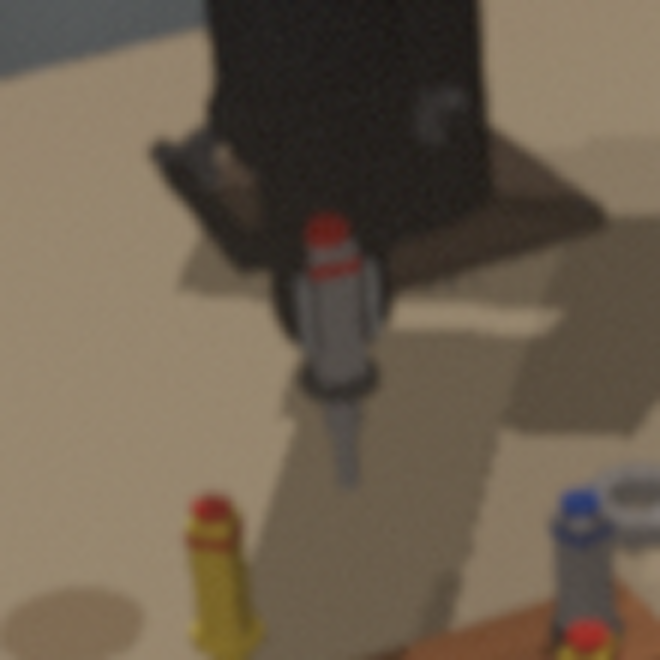

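View pics/top3c.png

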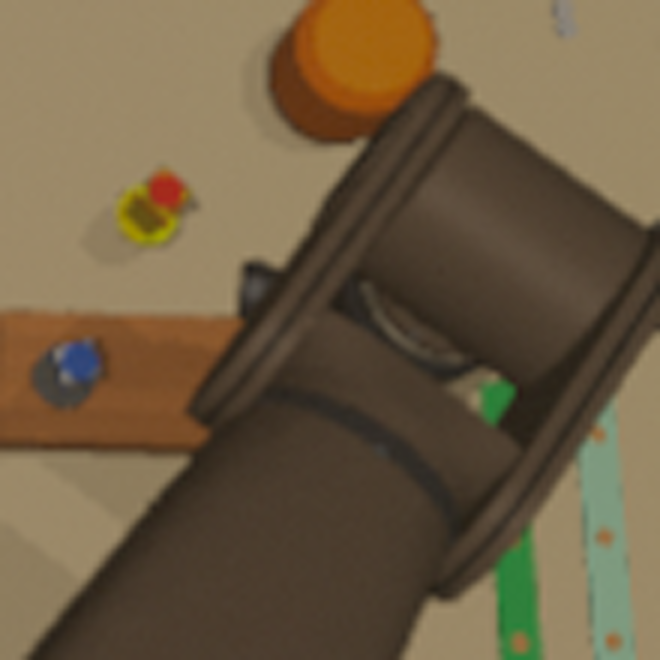

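View pics/wrist3.png

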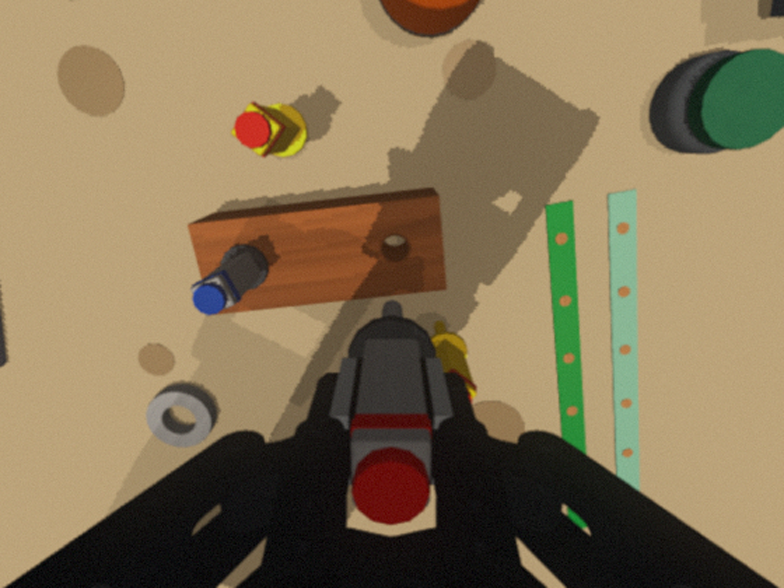

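The wrist view shows the punch held upright between the pads: cap at (391,486), collar at (391,345), nose tip at (392,305). The hole is empty at (396,247). I check how it sits in the hand, in tool axes.

```bash
cat >> h.py <<'E'
def cloud(c,d):
    vv,uu=np.mgrid[0:420,0:560]
    P=cv2.undistortPoints(np.stack([uu.ravel(),vv.ravel()],1).astype(float)[:,None],c["K"],c["D"])[:,0]
    return (np.c_[P,np.ones(len(P))]*d.ravel()[:,None]-c["t"])@np.array(c["R"])
E
python3 - <<'E'
from h import *
import pickle
c,p,d,s=pickle.load(open("wrist3.pkl","rb"))
R=Ro.from_quat(s["tcp_rot"])
hsv=cv2.cvtColor(p,cv2.COLOR_RGB2HSV).reshape(-1,3)
X=R.inv().apply(cloud(c,d)-s["eef_pos"])*1e3   # tool frame mm
ok=(d.ravel()>0)&(abs(X[:,0])<25)&(abs(X[:,2])<30)&(X[:,1]>-60)&(X[:,1]<85)
print(np.round(R.as_matrix()[:,1],4))
red=ok&((hsv[:,0]<6)|(hsv[:,0]>172))&(hsv[:,1]>150)
cap=red&(X[:,1]<X[red][:,1].min()+4)
print("cap",cap.sum(),X[cap].mean(0),X[cap].min(0),X[cap].max(0))
# front face of the grip per height
for a in range(-45,80,5):
    q=X[ok&(X[:,1]>=a)&(X[:,1]<a+5)&(abs(X[:,0])<12)]
    if len(q)>5: print(a,len(q),"x",q[:,0].min().round(1),q[:,0].max().round(1),"z med/max",np.median(q[:,2]).round(1),q[:,2].max().round(1))
E
```

```text
[-0.0047  0.0038 -1.    ]
cap 3 [  5.9643 -58.2371  11.2246] [-10.5058 -59.6758  10.955 ] [ 14.6008 -57.1797  11.5116]
-45 764 x -11.9 11.9 z med/max 9.2 12.1
-40 767 x -12.0 11.9 z med/max 9.4 11.1
-35 430 x -12.0 11.9 z med/max 9.5 11.5
-30 417 x -12.0 11.8 z med/max 9.4 11.6
-25 387 x -12.0 12.0 z med/max 9.4 11.2
-20 342 x -12.0 11.9 z med/max 9.3 11.2
-15 307 x -12.0 11.8 z med/max 9.4 11.0
-10 278 x -11.9 11.9 z med/max 9.3 11.1
-5 229 x -11.7 11.9 z med/max 9.3 10.9
0 190 x -9.2 10.2 z med/max 9.2 9.9
5 171 x -9.5 10.4 z med/max 9.2 9.9
10 191 x -10.3 11.8 z med/max 9.2 15.6
15 645 x -12.0 12.0 z med/max 11.8 16.4
20 24 x -8.5 10.0 z med/max 15.1 16.0
50 16 x -2.0 3.8 z med/max 3.7 4.5
55 40 x -4.0 5.2 z med/max 3.5 4.5
60 39 x -4.0 5.2 z med/max 3.4 4.6
65 38 x -4.2 5.3 z med/max 3.3 4.2
70 12 x -3.5 5.4 z med/max 3.1 4.2
```

```bash
python3 - <<'E'
from h import *
goal([.535,.095,.245],(-.174,-.985))
E
```

```text
pos [ 0.5064 -0.2818  0.2413] shift mm [-376.0398   -2.5912  -37.0158] turn deg [array([ 0.2602,  0.0583, -0.1484])]
```

step_arm(rows=[[[0,0,0],[-20,-4,-2],1],[[0,0,0],[-55,-4,-6],1],[[0,0,0],[-95,-4,-10],1],[[0,0,0],[-135,-4,-14],1],[[0,0,0],[-175,-4,-18],1],[[0,0,0],[-215,-4,-22],1],[[0,0,0],[-255,-4,-26],1],[[0,0,0],[-295,-4,-30],1],[[0,0,0],[-330,-4,-33],1],[[0,0,0],[-360,-4,-36],1]])

```text
time: 4.82
eef_pos: [0.5334, 0.0808, 0.247]
tcp_rot: [-0.455, 0.542, -0.541, 0.455]
contact_force: [0.4, -0.1, -2.9]
opening: 0.225
```

step_arm(rows=[[[0,0,0],[-12,0,-1],1],[[0,0,0],[-16,0,-1],1],[[0,0,0],[-16,0,-1],1],[[0,0,0],[-16,0,-1],1],[[0,0,0],[-16,0,-1],1],[[0,0,0],[-16,0,-1],1]])

```text
time: 5.32
eef_pos: [0.5361, 0.0928, 0.2482]
tcp_rot: [0.454, -0.542, 0.542, -0.454]
contact_force: [-0.5, -0.4, -2.6]
opening: 0.225
```

```bash
python3 - <<'E'
from h import *
import pickle
s=ctrl.get_state();print(s["eef_pos"],s["contact_force"],s["opening"])
c=viewer.calibration("wrist");p,d=viewer.read_camera("wrist");save("w4.png",p,1.4);pickle.dump((c,p,d,s),open("w4.pkl","wb"))
E
```

```text
[0.5361 0.0928 0.2482] [-0.5243 -0.4408 -2.6309] 0.22473335812644413
```

View pics/w4.png

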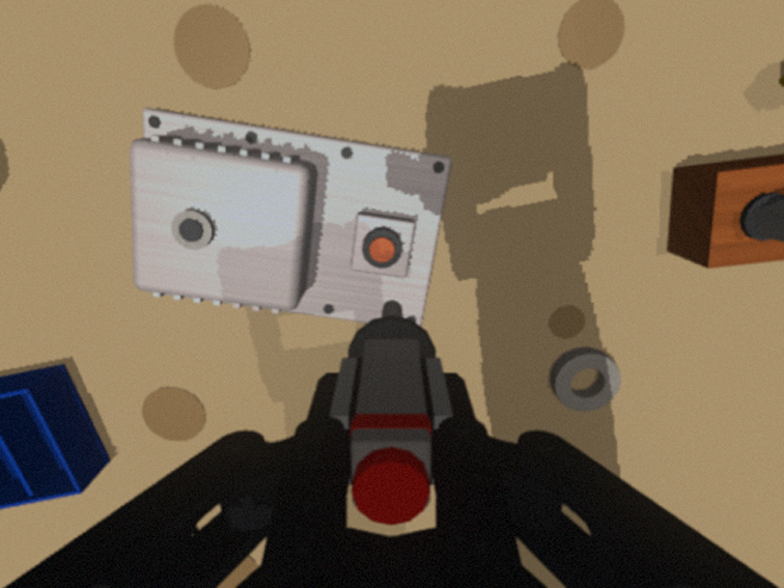

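The copper button shows at (382,250), the cup and pad around it, and the nose tip at (392,308). I measure the button here, in the top view and in the first scene view.

```bash
cat > but.py <<'E'
from h import *
import pickle
def button(p,box,smin=120):
    hsv=cv2.cvtColor(p,cv2.COLOR_RGB2HSV)
    m=((hsv[...,0]>3)&(hsv[...,0]<15)&(hsv[...,1]>smin)&(hsv[...,2]>70)).astype(np.uint8)
    z=np.zeros_like(m);x0,y0,x1,y1=box;z[y0:y1,x0:x1]=m[y0:y1,x0:x1]
    k,l,st,ce=cv2.connectedComponentsWithStats(z);i=1+np.argmax(st[1:,4]);return ce[i],st[i]
E
python3 - <<'E'
from but import *
T=pickle.load(open("top0.pkl","rb"));S=pickle.load(open("scene0.pkl","rb"));W=pickle.load(open("w4.pkl","rb"))
qt=button(T[1],(225,205,265,245));qs=button(S[1],(285,175,320,205));qw=button(W[1],(250,150,300,205))
print(qt,qs,qw)
for a,q in ((T,qt),(S,qs),(W,qw)): print(pt(a[0],a[2],q[0]),onplane(a[0],q[0],.044),onplane(a[0],q[0],.054))
print(tri([ray(T[0],qt[0]),ray(W[0],qw[0])]));print(tri([ray(T[0],qt[0]),ray(W[0],qw[0]),ray(S[0],qs[0])]))
X=cloud(W[0],W[2]);X=X[(W[2].ravel()>0)]
n=X[(np.hypot(X[:,0]-.535,X[:,1]-.098)<.04)]
h,e=np.histogram(n[:,2],bins=np.arange(0,.07,.002));print([(round(b,3),int(a)) for a,b in zip(h,e) if a>0])
q=n[(n[:,2]>.026)&(n[:,2]<.034)];r=cv2.minAreaRect((q[:,:2]*1000).astype(np.float32));print("pad",r)
hi=n[n[:,2]>.037];print("top",hi.mean(0),hi.min(0),hi.max(0))
save("w4c.png",W[1][140:210,240:310],8)
E
```

```text
(array([245.5185, 224.1111]), array([243, 222,   6,   6,  27], dtype=int32)) (array([303.8333, 187.9167]), array([302, 187,   5,   3,  12], dtype=int32)) (array([272.4535, 177.8915]), array([264, 169,  18,  18, 258], dtype=int32))
[0.5331 0.0984 0.0419] [0.5328 0.0982 0.044 ] [0.5316 0.0974 0.054 ]
[0.5411 0.0969 0.0415] [0.544  0.0945 0.044 ] [0.556  0.0844 0.054 ]
[0.5339 0.1005 0.04  ] [0.5348 0.1002 0.044 ] [0.5371 0.0996 0.054 ]
(array([0.5335, 0.0997, 0.0381]), [np.float64(0.0009142566906067838), np.float64(0.0009142566906067693)])
(array([0.5341, 0.1005, 0.0367]), [np.float64(0.001611515638409154), np.float64(0.0009522443610508708), np.float64(0.0018342795949554663)])
[(np.float64(0.008), 78), (np.float64(0.01), 1485), (np.float64(0.012), 356), (np.float64(0.014), 12), (np.float64(0.016), 11), (np.float64(0.018), 13), (np.float64(0.02), 11), (np.float64(0.022), 15), (np.float64(0.024), 9), (np.float64(0.026), 84), (np.float64(0.028), 757), (np.float64(0.03), 175), (np.float64(0.032), 9), (np.float64(0.034), 66), (np.float64(0.036), 295), (np.float64(0.038), 69), (np.float64(0.04), 199), (np.float64(0.042), 15)]
pad ((533.6566162109375, 100.57283782958984), (46.8385009765625, 46.41427230834961), 71.36624908447266)
top [0.5455 0.097  0.3003] [0.5174 0.0581 0.037 ] [0.5574 0.1379 0.3409]
```

View pics/w4c.png

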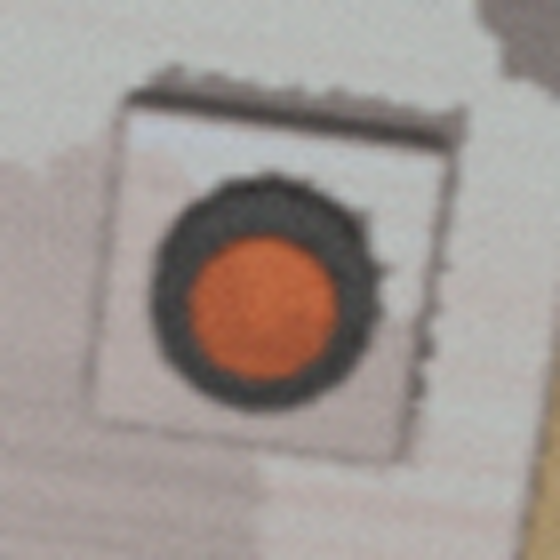

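```bash
python3 - <<'E'
from h import *
goal([.5345,.1008,.145],(-.174,-.985))
E
```

```text
pos [0.5361 0.0929 0.2483] shift mm [ -7.5132 103.281   -2.9366] turn deg [array([ 0.0025, -0.0505,  0.0128])]
```

step_arm(rows=[[[0,0,0],[-7.5,20,-3],1],[[0,0,0],[-7.5,45,-3],1],[[0,0,0],[-7.5,70,-3],1],[[0,0,0],[-7.5,90,-3],1],[[0,0,0],[-7.5,103,-3],1],[[0,0,0],[-7.5,103,-3],1],[[0,0,0],[-7.5,103,-3],1],[[0,0,0],[-7.5,103,-3],1]])

```text
time: 6.03
eef_pos: [0.5356, 0.1018, 0.147]
tcp_rot: [0.454, -0.541, 0.542, -0.455]
contact_force: [-0.9, -0.4, -2.0]
opening: 0.224
```

```bash
python3 - <<'E'
from but import *
s=ctrl.get_state();print(s["eef_pos"],s["contact_force"],s["wrist_torque"],s["opening"])
for n in ("wrist","scene","top"):
    c=viewer.calibration(n);p,d=viewer.read_camera(n);pickle.dump((c,p,d,s),open(n+"5.pkl","wb"))
    if n=="wrist":
        save("w5.png",p,1.4);q=button(p,(240,150,310,240));print(q,pt(c,d,q[0]),onplane(c,q[0],.0405)); save("w5c.png",p[180:250,240:310],8)
        R=Ro.from_quat(s["tcp_rot"]);print(R.as_matrix())
        X=R.inv().apply(cloud(c,d)-s["eef_pos"])*1e3
        for a in range(50,76,4):
            k=X[(d.ravel()>0)&(abs(X[:,0])<9)&(abs(X[:,2])<8)&(X[:,1]>a)&(X[:,1]<=a+4)]
            if len(k)>3: print(a,len(k),k.min(0),k.max(0))
    else: save(n+"5c.png",p[150:220,270:340] if n=="scene" else p[185:255,215:285],8)
E
```

```text
[0.5356 0.1018 0.147 ] [-0.9455 -0.4113 -1.9953] [-0.0136  0.0165 -0.0625] 0.22394574677658258
(array([281.3363, 204.9429]), array([269, 194,  25,  23, 455], dtype=int32)) [0.5345 0.1003 0.0402] [0.5346 0.1003 0.0405]
[[-0.1733  0.0029  0.9849]
 [-0.9849 -0.     -0.1733]
 [-0.0005 -1.      0.0029]]
50 13 [-2.6738 51.7896  2.838 ] [ 3.0282 53.9567  4.0863]
54 25 [-3.3636 54.2008  0.9984] [ 5.0088 57.8199  4.2324]
58 34 [-4.0925 58.0263 -0.1792] [ 5.0949 61.9399  4.2729]
62 31 [-4.1671 62.2116 -0.4037] [ 5.2204 65.8098  4.1141]
66 27 [-4.2059 66.0182 -0.5284] [ 5.2962 69.6312  4.1054]
70 15 [-4.2525 70.1039 -0.7919] [ 5.3618 72.0445  4.088 ]
```

View pics/w5c.png

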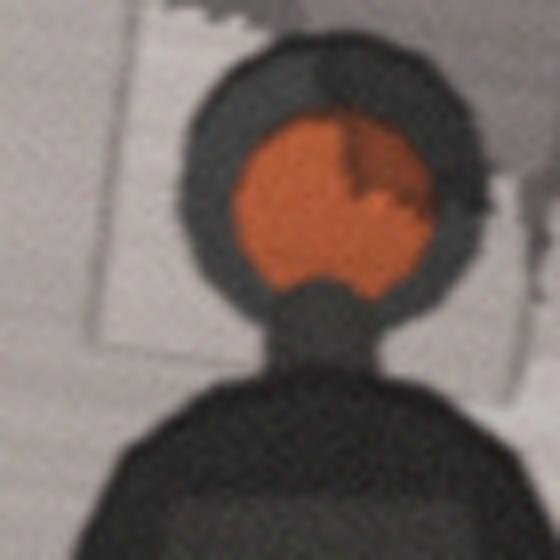

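View pics/scene5c.png

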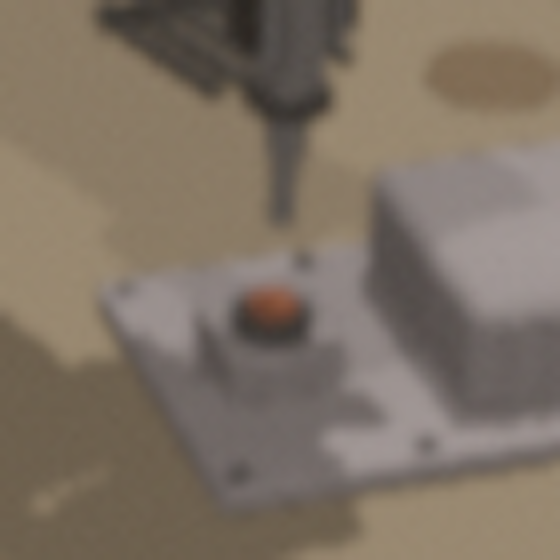

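```bash
python3 - <<'E'
from but import *
c,p,d,s=pickle.load(open("wrist5.pkl","rb"))
R=Ro.from_quat(s["tcp_rot"])
for q in ((281.3,205.5),(281.3,206)): print("button",onplane(c,q,.0405))
N=s["eef_pos"]+R.apply([.00055,.0715,-.0007]);print("nose",N)
B=onplane(c,(281.3,205.7),.0405)
print(R.inv().apply(B-N)*1e3)
# scene check: nose/button columns
c,p,d,_=pickle.load(open("scene5.pkl","rb"));print(proj(c,N),proj(c,B),button(p,(285,175,320,205)))
c,p,d,_=pickle.load(open("top5.pkl","rb"))
E
```

```text
button [0.5342 0.1004 0.0405]
button [0.5337 0.1005 0.0405]
nose [0.535  0.1014 0.0755]
[ 1.113  35.0217 -0.9495]
[304.2653 176.8891] [303.2672 186.7922] (array([303.8333, 187.9167]), array([302, 187,   5,   3,  12], dtype=int32))
```

step_arm(rows=[[[0,0,0],[1,5,-1],1],[[0,0,0],[1,12,-1],1],[[0,0,0],[1,18,-1],1],[[0,0,0],[1,23,-1],1],[[0,0,0],[1,26,-1],1],[[0,0,0],[1,26,-1],1],[[0,0,0],[1,26,-1],1],[[0,0,0],[1,26,-1],1]])

```text
time: 6.85
eef_pos: [0.5334, 0.1013, 0.1195]
tcp_rot: [0.455, -0.541, 0.542, -0.455]
contact_force: [0.5, -0.0, -1.5]
opening: 0.23
```

```bash
python3 - <<'E'
from but import *
s=ctrl.get_state();print(s["eef_pos"],s["contact_force"],s["wrist_torque"],s["opening"])
R=Ro.from_quat(s["tcp_rot"]);print("toolz down",R.as_matrix()[:,1]);N=s["eef_pos"]+R.apply([.00055,.0715,-.0007]);print("nose",N)
for n in ("wrist","scene"):
    c=viewer.calibration(n);p,d=viewer.read_camera(n)
    if n=="wrist": save("w6c.png",p[180:250,240:310],8)
    else: save("s6c.png",p[150:220,270:340],8)
E
```

```text
[0.5334 0.1013 0.1195] [ 0.502  -0.0165 -1.5131] [ 0.0019  0.04   -0.0028] 0.22970781177407648
toolz down [ 0.0003  0.     -1.    ]
nose [0.5326 0.1009 0.048 ]
```

View pics/w6c.png

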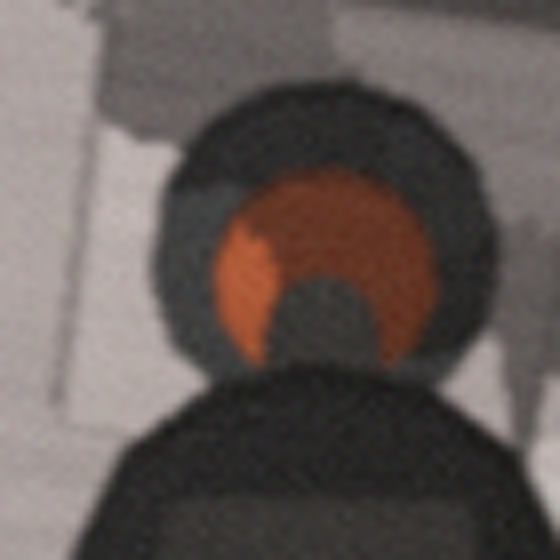

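View pics/s6c.png

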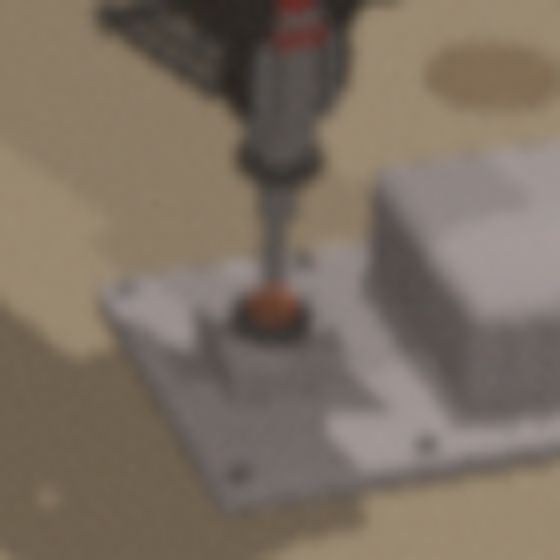

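Sideways the nose (325) is centred on the button (327). Along tool z it sits about 1–2 mm too near the hand, so I shift it before touching down.

step_arm(rows=[[[0,0,0],[0.2,0,0.8],1],[[0,0,0],[0.2,1,1.6],1],[[0,0,0],[0.2,2,1.6],1],[[0,0,0],[0.2,3,1.6],1],[[0,0,0],[0.2,3,1.6],1],[[0,0,0],[0.2,3,1.6],1],[[0,0,0],[0.2,3,1.6],1]])

```text
time: 7.53
eef_pos: [0.5347, 0.1008, 0.1163]
tcp_rot: [-0.455, 0.542, -0.541, 0.455]
contact_force: [-0.4, -0.7, -3.3]
opening: 0.225
```

```bash
python3 - <<'E'
from but import *
s=ctrl.get_state();print(s["eef_pos"],s["contact_force"],s["wrist_torque"],s["opening"])
R=Ro.from_quat(s["tcp_rot"]);N=s["eef_pos"]+R.apply([.00055,.0715,-.0007]);print("nose",N)
c=viewer.calibration("wrist");p,d=viewer.read_camera("wrist")
save("w7c.png",p[180:250,240:310],8)
# projected circles
im=cv2.cvtColor(p[180:250,240:310],cv2.COLOR_RGB2BGR);im=cv2.resize(im,None,fx=8,fy=8,interpolation=cv2.INTER_CUBIC)
def circ(C,r,col):
    q=[proj(c,C+r*np.array([np.cos(a),np.sin(a),0])) for a in np.linspace(0,6.28,40)]
    cv2.polylines(im,[np.round((np.array(q)-[240,180]+.5)*8).astype(int)],True,col,1)
circ(N,.005,(0,255,0));circ(np.array([.5339,.1004,.0405]),.01,(255,255,0));circ(np.array([.5339,.1004,.0365]),.016,(255,0,255))
cv2.imwrite("pics/w7o.png",im)
E
```

```text
[0.5347 0.1008 0.1163] [-0.3664 -0.6561 -3.2649] [ 0.0179 -0.0251 -0.0385] 0.22537982036012966
nose [0.5339 0.1004 0.0448]
```

View pics/w7o.png

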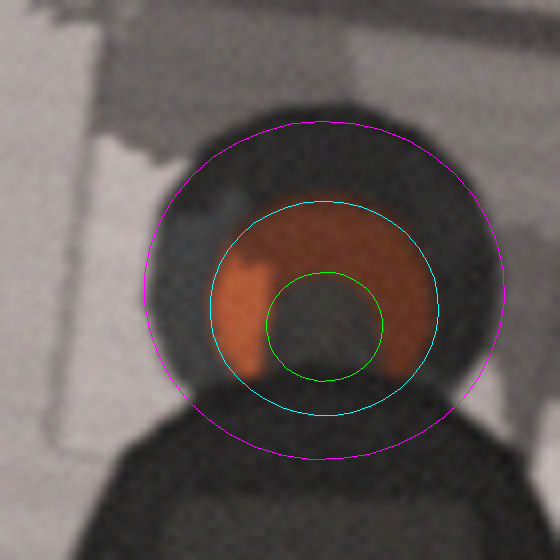

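The overlay matches the nose exactly. The button lies perhaps 0.5–1 mm further along tool z, well inside the 5 mm tolerance. I add 0.6 mm and creep down, watching the force.

step_arm(rows=[[[0,0,0],[0,0.5,0.6],1],[[0,0,0],[0,1,0.6],1],[[0,0,0],[0,1.5,0.6],1],[[0,0,0],[0,2,0.6],1],[[0,0,0],[0,2,0.6],1],[[0,0,0],[0,2,0.6],1]])

```text
time: 8.08
eef_pos: [0.5353, 0.1007, 0.1143]
tcp_rot: [-0.455, 0.542, -0.541, 0.455]
contact_force: [0.5, 0.8, -2.8]
opening: 0.224
```

step_arm(rows=[[[0,0,0],[0,0.3,0],1],[[0,0,0],[0,0.6,0],1],[[0,0,0],[0,0.6,0],1]])

```text
time: 8.33
eef_pos: [0.5353, 0.1007, 0.1137]
tcp_rot: [-0.455, 0.542, -0.541, 0.455]
contact_force: [0.0, 0.5, -1.6]
opening: 0.225
```

step_arm(rows=[[[0,0,0],[0,0.3,0],1],[[0,0,0],[0,0.6,0],1],[[0,0,0],[0,0.6,0],1]])

```text
time: 8.58
eef_pos: [0.5353, 0.1007, 0.1131]
tcp_rot: [-0.455, 0.542, -0.541, 0.455]
contact_force: [-1.0, 0.2, -2.3]
opening: 0.226
```

step_arm(rows=[[[0,0,0],[0,0.3,0],1],[[0,0,0],[0,0.6,0],1],[[0,0,0],[0,0.6,0],1]])

```text
time: 8.83
eef_pos: [0.5354, 0.1007, 0.1126]
tcp_rot: [0.455, -0.541, 0.542, -0.455]
contact_force: [-0.4, -0.9, -3.4]
opening: 0.226
```

step_arm(rows=[[[0,0,0],[0,0.3,0],1],[[0,0,0],[0,0.6,0],1],[[0,0,0],[0,0.6,0],1]])

```text
time: 9.08
eef_pos: [0.5355, 0.1007, 0.1125]
tcp_rot: [0.455, -0.541, 0.542, -0.455]
contact_force: [-1.5, -0.4, 1.1]
opening: 0.231
```

step_arm(rows=[[[0,0,0],[0,0.3,0],1],[[0,0,0],[0,0.6,0],1],[[0,0,0],[0,0.6,0],1]])

```text
time: 9.33
eef_pos: [0.5355, 0.1007, 0.112]
tcp_rot: [0.455, -0.541, 0.542, -0.455]
contact_force: [-2.1, 0.1, 3.0]
opening: 0.227
```

step_arm(rows=[[[0,0,0],[0,0.3,0],1],[[0,0,0],[0,0.6,0],1],[[0,0,0],[0,0.6,0],1]])

```text
time: 9.58
eef_pos: [0.5355, 0.1007, 0.111]
tcp_rot: [0.455, -0.541, 0.542, -0.455]
contact_force: [-1.9, 0.1, 3.9]
opening: 0.228
```

Contact is at TCP z ≈ 0.1125 and the button is yielding at about 6 N (weight offset −2.75 N). I continue.

step_arm(rows=[[[0,0,0],[0,0.3,0],1],[[0,0,0],[0,0.6,0],1],[[0,0,0],[0,0.6,0],1]])

```text
time: 9.83
eef_pos: [0.5355, 0.1007, 0.1101]
tcp_rot: [0.455, -0.541, 0.542, -0.455]
contact_force: [-1.3, -0.2, 4.2]
opening: 0.228
```

step_arm(rows=[[[0,0,0],[0,0.3,0],1],[[0,0,0],[0,0.6,0],1],[[0,0,0],[0,0.6,0],1]])

```text
time: 10.08
eef_pos: [0.5354, 0.1007, 0.1095]
tcp_rot: [0.455, -0.541, 0.542, -0.455]
contact_force: [-0.9, 0.2, 3.5]
opening: 0.227
```

step_arm(rows=[[[0,0,0],[0,0.3,0],1],[[0,0,0],[0,0.3,0],1],[[0,0,0],[0,0.3,0],1]])

```text
time: 10.33
eef_pos: [0.5355, 0.1007, 0.1094]
tcp_rot: [0.455, -0.541, 0.542, -0.455]
contact_force: [-0.9, -0.9, 4.7]
opening: 0.227
```

step_arm(rows=[[[0,0,0],[0,0.3,0],1],[[0,0,0],[0,0.3,0],1],[[0,0,0],[0,0.3,0],1]])

```text
time: 10.58
eef_pos: [0.5355, 0.1007, 0.1094]
tcp_rot: [0.455, -0.541, 0.542, -0.455]
contact_force: [-1.4, -1.0, 6.7]
opening: 0.229
```

step_arm(rows=[[[0,0,0],[0,0.3,0],1],[[0,0,0],[0,0.3,0],1],[[0,0,0],[0,0.3,0],1]])

```text
time: 10.83
eef_pos: [0.5356, 0.1007, 0.1094]
tcp_rot: [0.455, -0.541, 0.542, -0.455]
contact_force: [-2.0, -0.7, 7.6]
opening: 0.227
```

The button has bottomed: z is stuck at 0.1094 and the force is climbing. I bring the push to about 15 N (reading ≈ 12).

step_arm(rows=[[[0,0,0],[0,0.3,0],1],[[0,0,0],[0,0.5,0],1],[[0,0,0],[0,0.5,0],1]])

```text
time: 11.08
eef_pos: [0.5356, 0.1007, 0.1093]
tcp_rot: [0.455, -0.541, 0.542, -0.455]
contact_force: [-3.6, 0.1, 8.9]
opening: 0.231
```

step_arm(rows=[[[0,0,0],[0,0.2,0],1],[[0,0,0],[0,0.2,0],1],[[0,0,0],[0,0.2,0],1]])

```text
time: 11.33
eef_pos: [0.5357, 0.1007, 0.1093]
tcp_rot: [0.455, -0.541, 0.542, -0.455]
contact_force: [-2.9, 0.0, 9.3]
opening: 0.224
```

step_arm(rows=[[[0,0,0],[0,0.2,-0.2],1],[[0,0,0],[0,0.4,-0.2],1],[[0,0,0],[0,0.4,-0.2],1]])

```text
time: 11.58
eef_pos: [0.5357, 0.1007, 0.1093]
tcp_rot: [0.455, -0.541, 0.542, -0.455]
contact_force: [-4.3, 0.9, 11.4]
opening: 0.225
```

```bash
python3 - <<'E'
from but import *
f=[]
s=ctrl.get_state();print(s["eef_pos"],s["contact_force"],s["wrist_torque"])
c=viewer.calibration("wrist");p,d=viewer.read_camera("wrist");save("w8c.png",p[180:250,240:310],8)
s=ctrl.get_state();print(s["eef_pos"],s["contact_force"])
E
```

```text
[0.5357 0.1007 0.1093] [-4.2921  0.9022 11.408 ] [-0.1042  0.9368 -0.0569]
[0.5357 0.1007 0.1093] [-4.1985 -1.518  10.885 ]
```

View pics/w8c.png

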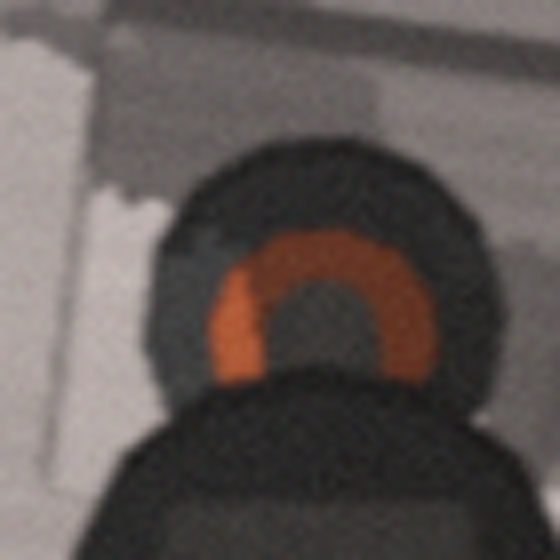

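The nose is centred: equal copper margins left and right (210–268, 378–438), with the ring even at the top. The push is about 14 N. I ease the slight side load and hold.

step_arm(rows=[[[0,0,0],[0,0,-0.2],1],[[0,0,0],[0,0,-0.4],1],[[0,0,0],[0,0,-0.4],1],[[0,0,0],[0,0,-0.4],1]])

```text
time: 11.97
eef_pos: [0.5355, 0.1007, 0.1093]
tcp_rot: [0.454, -0.541, 0.542, -0.455]
contact_force: [-3.3, -2.0, 9.2]
opening: 0.226
```

step_arm(rows=[[[0,0,0],[0,0,0],1],[[0,0,0],[0,0,0],1],[[0,0,0],[0,0,0],1],[[0,0,0],[0,0,0],1],[[0,0,0],[0,0,0],1],[[0,0,0],[0,0,0],1],[[0,0,0],[0,0,0],1]])

```text
time: 12.55
eef_pos: [0.5356, 0.1007, 0.1093]
tcp_rot: [0.454, -0.541, 0.542, -0.455]
contact_force: [-2.7, -1.5, 10.6]
opening: 0.228
```

step_arm(rows=[[[0,0,0],[0,0,0],1],[[0,0,0],[0,0,0],1],[[0,0,0],[0,0,0],1],[[0,0,0],[0,0,0],1],[[0,0,0],[0,0,0],1],[[0,0,0],[0,0,0],1],[[0,0,0],[0,0,0],1]])

```text
time: 13.13
eef_pos: [0.5355, 0.1007, 0.1093]
tcp_rot: [0.454, -0.541, 0.542, -0.455]
contact_force: [-3.0, -0.7, 11.1]
opening: 0.221
```

```bash
python3 - <<'E'
from but import *
s=ctrl.get_state();print(s["time"],s["eef_pos"],s["contact_force"],s["wrist_torque"],Ro.from_quat(s["tcp_rot"]).as_matrix()[:,1])
E
```

```text
13.1333 [0.5355 0.1007 0.1093] [-2.9937 -0.6844 11.06  ] [-0.1406  0.7128 -0.1091] [ 0.0015 -0.0003 -1.    ]
```

step_arm(rows=[[[0,0,0],[0,0.3,-0.1],1],[[0,0,0],[0,0.3,-0.1],1],[[0,0,0],[0,0.3,-0.1],1],[[0,0,0],[0,0.3,-0.1],1],[[0,0,0],[0,0.3,-0.1],1],[[0,0,0],[0,0.3,-0.1],1],[[0,0,0],[0,0.3,-0.1],1]])

```text
time: 13.72
eef_pos: [0.5355, 0.1007, 0.1092]
tcp_rot: [0.454, -0.541, 0.542, -0.455]
contact_force: [-4.0, -0.9, 11.7]
opening: 0.226
```

step_arm(rows=[[[0,0,0],[0,0,0],1],[[0,0,0],[0,0,0],1],[[0,0,0],[0,0,0],1],[[0,0,0],[0,0,0],1],[[0,0,0],[0,0,0],1],[[0,0,0],[0,0,0],1],[[0,0,0],[0,0,0],1],[[0,0,0],[0,0,0],1]])

```text
time: 14.38
eef_pos: [0.5355, 0.1007, 0.1092]
tcp_rot: [0.454, -0.541, 0.542, -0.455]
contact_force: [-3.8, -0.8, 11.6]
opening: 0.224
```

step_arm(rows=[[[0,0,0],[0,-1.5,0],1],[[0,0,0],[0,-3,0],1],[[0,0,0],[0,-5,0],1],[[0,0,0],[0,-10,0],1],[[0,0,0],[0,-25,0],1],[[0,0,0],[0,-50,0],1],[[0,0,0],[0,-80,0],1],[[0,0,0],[0,-110,0],1],[[0,0,0],[0,-136,0],1],[[0,0,0],[0,-136,0],1]])

```text
time: 15.22
eef_pos: [0.5377, 0.1009, 0.2499]
tcp_rot: [0.452, -0.539, 0.544, -0.458]
contact_force: [0.8, -0.5, -0.6]
opening: 0.228
```

step_arm(rows=[[[0,0,0],[0,0,0],1],[[0,0,0],[0,0,0],1],[[0,0,0],[0,0,0],1],[[0,0,0],[0,0,0],1]])

```text
time: 15.55
eef_pos: [0.5334, 0.1008, 0.2405]
tcp_rot: [-0.456, 0.543, -0.54, 0.453]
contact_force: [0.8, -0.2, -1.9]
opening: 0.223
```

```bash
python3 - <<'E'
from but import *
s=ctrl.get_state();print(s["time"],s["eef_pos"],s["contact_force"],s["wrist_torque"])
c=viewer.calibration("wrist");p,d=viewer.read_camera("wrist");save("w9.png",p,1.4);pickle.dump((c,p,d,s),open("w9.pkl","wb"))
q=button(p,(240,150,310,215));print(q,pt(c,d,q[0]),onplane(c,q[0],.0375))
R=Ro.from_quat(s["tcp_rot"]);X=R.inv().apply(cloud(c,d)-s["eef_pos"])*1e3
for a in list(range(-45,10,10))+list(range(50,76,5)):
    k=X[(d.ravel()>0)&(abs(X[:,0])<9)&(abs(X[:,2])<13)&(X[:,1]>a)&(X[:,1]<=a+5)]
    if len(k)>3: print(a,len(k),k.min(0),np.median(k,0),k.max(0))
goal([.5075,-.283,.245],(-.174,-.985))
E
```

```text
15.55 [0.5334 0.1008 0.2405] [ 0.756  -0.2269 -1.9083] [ 0.0313 -0.0102  0.0011]
(array([279.191 , 174.5543]), array([270, 166,  19,  18, 267], dtype=int32)) [0.5337 0.1006 0.0372] [0.5338 0.1005 0.0375]
-45 485 [ -8.9955 -44.9963   2.4733] [ -0.1326 -42.5184   9.2214] [  8.9568 -40.0114  10.404 ]
-35 313 [ -8.9956 -34.9868   8.2653] [  0.2437 -32.4118   9.2427] [  8.9047 -30.0245  10.0387]
-25 272 [ -8.9923 -24.9978   8.0707] [  0.0652 -22.6928   9.1348] [  8.9882 -20.0216  10.0915]
-15 222 [ -8.9565 -14.9927   8.0156] [ -0.1377 -12.7822   9.1323] [  8.996  -10.0127   9.9758]
-5 188 [-8.9199 -4.9966  8.1871] [ 0.0903 -2.5508  9.0713] [ 8.7407 -0.008   9.6711]
5 158 [-8.9413  5.087   8.2686] [0.3527 7.5735 9.0383] [ 8.8347  9.9831 10.026 ]
50 17 [-2.0491 51.8001  2.8822] [ 1.1058 53.1477  3.7924] [ 3.6466 54.8596  4.1077]
55 39 [-4.0787 55.0222 -0.2538] [ 0.4851 57.6554  3.2799] [ 5.0238 59.8725  4.3882]
60 40 [-4.1512 60.0851 -0.4586] [ 0.833  62.6941  3.1495] [ 5.1774 64.8662  4.1848]
65 35 [-4.2199 65.2039 -0.5437] [ 0.5238 67.3723  3.2513] [ 5.2752 69.9877  4.3477]
70 14 [-4.2576 70.0327 -0.6346] [ 0.8695 70.7567  2.9382] [ 5.3445 72.0707  4.2044]
pos [0.5336 0.1008 0.241 ] shift mm [382.5406  -3.9463  40.63  ] turn deg [array([0.2205, 0.0591, 0.0377])]
```

View pics/w9.png

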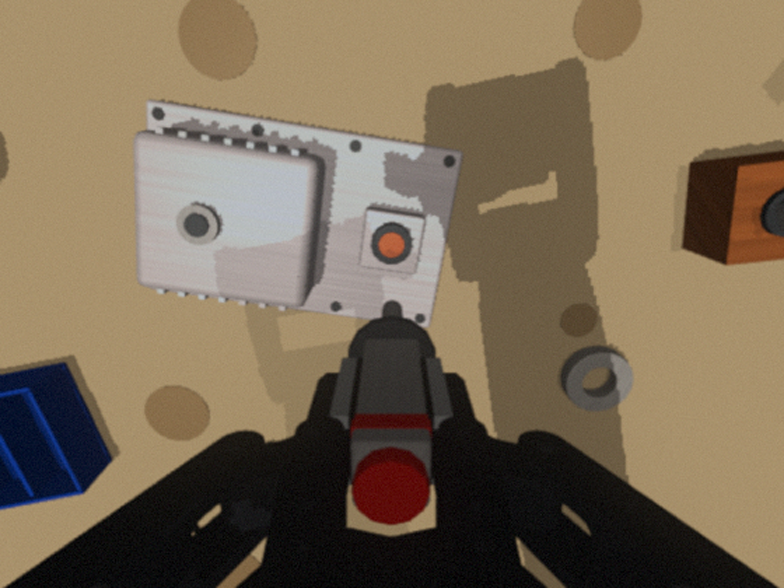

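The button at (391,244) now stands about 3 mm lower (0.0372 against 0.0402). The punch sits unchanged in the hand and was lifted straight. I return to the rack.

step_arm(rows=[[[0,0,0],[20,-3,2],1],[[0,0,0],[55,-4,6],1],[[0,0,0],[95,-4,10],1],[[0,0,0],[135,-4,14],1],[[0,0,0],[175,-4,18],1],[[0,0,0],[215,-4,23],1],[[0,0,0],[255,-4,27],1],[[0,0,0],[295,-4,31],1],[[0,0,0],[330,-4,35],1],[[0,0,0],[360,-4,38],1]])

```text
time: 16.43
eef_pos: [0.5089, -0.2628, 0.2461]
tcp_rot: [-0.455, 0.542, -0.541, 0.454]
contact_force: [0.5, -0.0, -2.2]
opening: 0.226
```

step_arm(rows=[[[0,0,0],[14,0,1.5],1],[[0,0,0],[22.5,0,2.5],1],[[0,0,0],[22.5,0,2.5],1],[[0,0,0],[22.5,0,2.5],1],[[0,0,0],[22.5,0,2.5],1],[[0,0,0],[22.5,0,2.5],1],[[0,0,0],[22.5,0,2.5],1]])

```text
time: 17.02
eef_pos: [0.5087, -0.2816, 0.2473]
tcp_rot: [-0.455, 0.541, -0.541, 0.455]
contact_force: [-0.1, -0.6, -1.9]
opening: 0.227
```

```bash
python3 - <<'E'
from but import *
s=ctrl.get_state();print(s["time"],s["eef_pos"],s["contact_force"])
c=viewer.calibration("wrist");p,d=viewer.read_camera("wrist");save("w10c.png",p[130:230,220:360],5.5);pickle.dump((c,p,d,s),open("w10.pkl","wb"))
X=cloud(c,d);X=X[d.ravel()>0];rk=(abs(X[:,2]-.054)<.0035)&(abs(X[:,0]-.51)<.05)&(abs(X[:,1]+.229)<.11)
r=cv2.minAreaRect((X[rk][:,:2]*1000).astype(np.float32));print(r)
goal([.5078,-.2829,.15],(-.174,-.985))
E
```

```text
17.0167 [ 0.5087 -0.2816  0.2473] [-0.0799 -0.5525 -1.8981]
((509.5028381347656, -228.97056579589844), (180.65762329101562, 70.68758392333984), 86.52062225341797)
pos [ 0.5087 -0.2818  0.2474] shift mm [ 1.2414 97.3874 -0.7   ] turn deg [array([-0.0101,  0.1569, -0.0036])]
```

View pics/w10c.png

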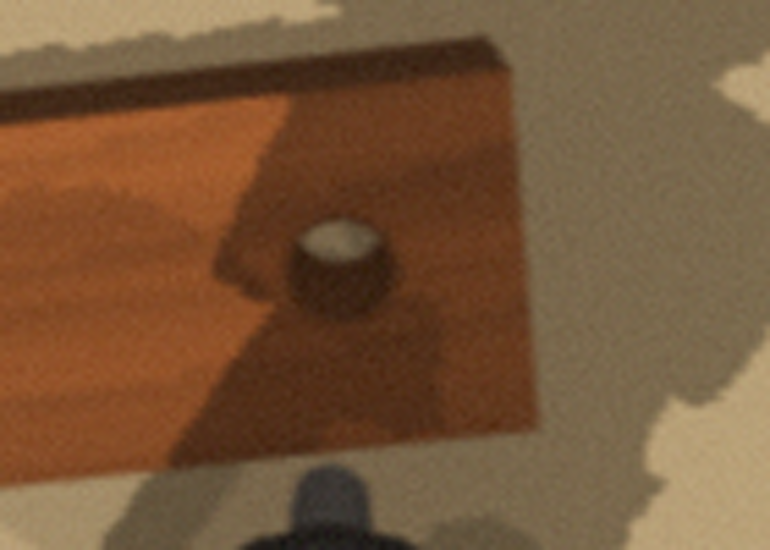

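```bash
python3 - <<'E'
from but import *
c,p,d,s=pickle.load(open("w10.pkl","rb"))
print(onplane(c,(220+342/5.5,130+268/5.5),.053))
R=Ro.from_quat(s["tcp_rot"]);print(s["eef_pos"]+R.apply([.00055,.0715,-.0008]))
E
```

```text
[ 0.5071 -0.2845  0.053 ]
[ 0.5078 -0.282   0.1758]
```

step_arm(rows=[[[0,0,0],[1.2,20,-0.8],1],[[0,0,0],[1.2,50,-0.8],1],[[0,0,0],[1.2,80,-0.8],1],[[0,0,0],[1.2,100,-0.8],1],[[0,0,0],[1.2,110,-0.8],1],[[0,0,0],[1.2,110,-0.8],1],[[0,0,0],[1.2,110,-0.8],1],[[0,0,0],[1.2,110,-0.8],1]])

```text
time: 17.73
eef_pos: [0.5086, -0.2847, 0.1394]
tcp_rot: [0.455, -0.54, 0.543, -0.455]
contact_force: [-0.2, 0.3, -2.5]
opening: 0.226
```

```bash
python3 - <<'E'
from but import *
s=ctrl.get_state();print(s["time"],s["eef_pos"],s["contact_force"])
c=viewer.calibration("wrist");p,d=viewer.read_camera("wrist");save("w11c.png",p[160:260,220:360],5.5)
R=Ro.from_quat(s["tcp_rot"]);print(s["eef_pos"]+R.apply([.00055,.0715,-.0008]))
goal([.5078,-.2830,.076],(-.174,-.985))
E
```

```text
17.7333 [ 0.5086 -0.2847  0.1394] [-0.2143  0.2844 -2.5206]
[ 0.508  -0.2853  0.0679]
pos [ 0.5087 -0.2849  0.1397] shift mm [-1.8297 63.7184 -1.4535] turn deg [array([-0.2181,  0.0749,  0.1238])]
```

View pics/w11c.png

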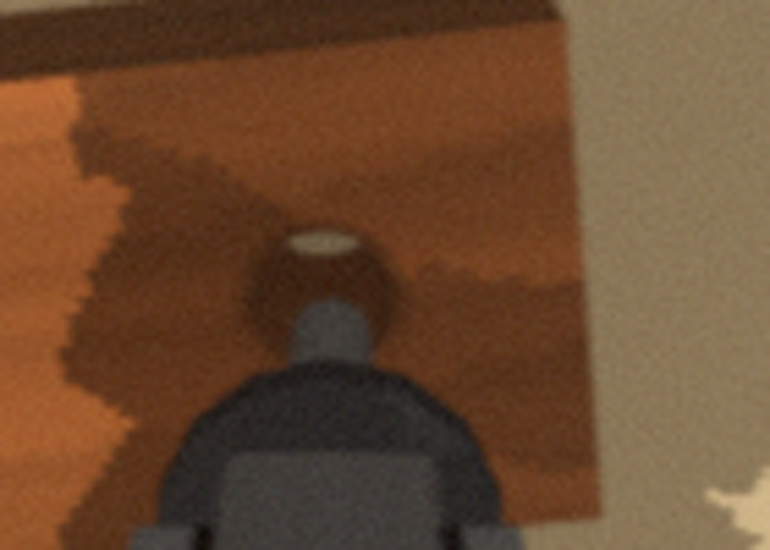

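The nose (331) is about 0.8 mm right of the hole centre (325). I correct that and lower into the hole.

step_arm(rows=[[[0,0,0],[-1.2,3,-1.2],1],[[0,0,0],[-1.2,8,-1.2],1],[[0,0,0],[-1.2,15,-1.2],1],[[0,0,0],[-1.2,22,-1.2],1],[[0,0,0],[-1.2,29,-1.2],1],[[0,0,0],[-1.2,32,-1.2],1],[[0,0,0],[-1.2,32,-1.2],1]])

```text
time: 18.37
eef_pos: [0.5056, -0.2819, 0.1034]
tcp_rot: [-0.455, 0.543, -0.54, 0.454]
contact_force: [-0.9, 0.3, -2.9]
opening: 0.225
```

```bash
python3 - <<'E'
from but import *
s=ctrl.get_state();print(s["time"],s["eef_pos"],s["contact_force"],s["wrist_torque"])
goal([.5078,-.2830,.076],(-.174,-.985))
E
```

```text
18.3667 [ 0.5056 -0.2819  0.1034] [-0.9115  0.2562 -2.881 ] [ 0.0055  0.0455 -0.0156]
pos [ 0.5056 -0.2819  0.1034] shift mm [ 0.7097 27.4212  2.474 ] turn deg [array([ 0.1578,  0.0594, -0.0861])]
```

step_arm(rows=[[[0,0,0],[0.3,0,1.2],1],[[0,0,0],[0.3,0,1.2],1],[[0,0,0],[0.3,0,1.2],1],[[0,0,0],[0.3,0,1.2],1],[[0,0,0],[0.3,0,1.2],1],[[0,0,0],[0.3,0,1.2],1]])

```text
time: 18.87
eef_pos: [0.5076, -0.2832, 0.1055]
tcp_rot: [0.455, -0.541, 0.542, -0.455]
contact_force: [0.3, -0.2, -2.1]
opening: 0.226
```

```bash
python3 - <<'E'
from but import *
s=ctrl.get_state();print(s["time"],s["eef_pos"],s["contact_force"],s["wrist_torque"])
goal([.5078,-.2830,.076],(-.174,-.985))
E
```

```text
18.8667 [ 0.5076 -0.2832  0.1055] [ 0.3177 -0.1887 -2.0907] [-0.0013 -0.0223 -0.0139]
pos [ 0.5076 -0.2832  0.1055] shift mm [-0.1905 29.4963  0.1294] turn deg [array([-0.02  ,  0.0641,  0.0118])]
```

Position now matches the grasp pose. I lower slowly.

step_arm(rows=[[[0,0,0],[0,2,0],1],[[0,0,0],[0,5,0],1],[[0,0,0],[0,8,0],1],[[0,0,0],[0,11,0],1],[[0,0,0],[0,14,0],1],[[0,0,0],[0,17,0],1],[[0,0,0],[0,19,0],1],[[0,0,0],[0,20,0],1],[[0,0,0],[0,20,0],1]])

```text
time: 19.62
eef_pos: [0.5074, -0.2829, 0.0848]
tcp_rot: [-0.455, 0.542, -0.541, 0.455]
contact_force: [-0.7, -0.3, -2.5]
opening: 0.229
```

step_arm(rows=[[[0,0,0],[0,1,0],1],[[0,0,0],[0,2.5,0],1],[[0,0,0],[0,4,0],1],[[0,0,0],[0,5.5,0],1],[[0,0,0],[0,7,0],1],[[0,0,0],[0,8,0],1],[[0,0,0],[0,8,0],1],[[0,0,0],[0,8,0],1]])

```text
time: 20.28
eef_pos: [0.5075, -0.283, 0.0771]
tcp_rot: [-0.455, 0.542, -0.541, 0.455]
contact_force: [0.4, -0.2, -3.0]
opening: 0.229
```

step_arm(rows=[[[0,0,0],[0,0.5,0],1],[[0,0,0],[0,1,0],1],[[0,0,0],[0,1.5,0],1],[[0,0,0],[0,1.5,0],1]])

```text
time: 20.62
eef_pos: [0.5075, -0.283, 0.0756]
tcp_rot: [-0.455, 0.542, -0.541, 0.455]
contact_force: [-0.3, -0.4, -2.2]
opening: 0.226
```

step_arm(rows=[[[0,0,0],[0,0.4,0],1],[[0,0,0],[0,0.8,0],1],[[0,0,0],[0,0.8,0],1]])

```text
time: 20.87
eef_pos: [0.5076, -0.2831, 0.0751]
tcp_rot: [-0.455, 0.542, -0.541, 0.455]
contact_force: [-0.4, 0.3, -2.1]
opening: 0.226
```

step_arm(rows=[[[0,0,0],[0,0.4,0],1],[[0,0,0],[0,0.8,0],1],[[0,0,0],[0,0.8,0],1]])

```text
time: 21.12
eef_pos: [0.5077, -0.2832, 0.0751]
tcp_rot: [-0.455, 0.542, -0.541, 0.455]
contact_force: [-2.4, 2.2, 5.3]
opening: 0.233
```

```bash
python3 - <<'E'
from but import *
s=ctrl.get_state();print(s["time"],s["eef_pos"],s["contact_force"],s["wrist_torque"])
c=viewer.calibration("scene");p,d=viewer.read_camera("scene");save("s12c.png",p[170:260,140:260],6)
E
```

```text
21.1167 [ 0.5077 -0.2832  0.0751] [-2.3725  2.1795  5.343 ] [0.4539 0.4687 0.0189]
```

View pics/s12c.png

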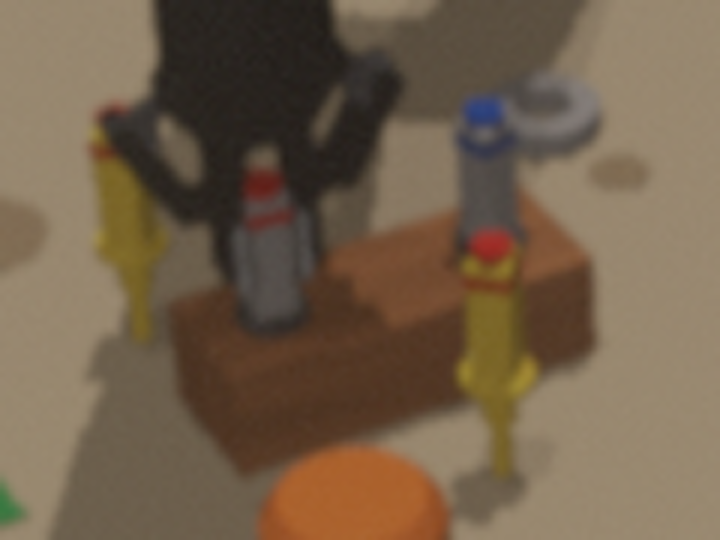

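The collar is seated at TCP z 0.0751, the same as at the grasp, with about 8 N on it. I relieve the pressure, open and withdraw straight up.

step_arm(rows=[[[0,0,0],[0,-0.6,0],1],[[0,0,0],[0,-0.6,0],1],[[0,0,0],[0,-0.6,0],0.7],[[0,0,0],[0,-0.6,0],0.5],[[0,0,0],[0,-0.6,0],0.2],[[0,0,0],[0,-0.6,0],0],[[0,0,0],[0,-0.6,0],0],[[0,0,0],[0,-0.6,0],0],[[0,0,0],[0,-0.6,0],0],[[0,0,0],[0,-0.6,0],0]])

```text
time: 22.0
eef_pos: [0.5076, -0.2831, 0.0747]
tcp_rot: [0.455, -0.541, 0.542, -0.455]
contact_force: [-0.3, -0.5, 0.4]
opening: 1.0
```

step_arm(rows=[[[0,0,0],[0,-5,0],0],[[0,0,0],[0,-20,0],0],[[0,0,0],[0,-50,0],0],[[0,0,0],[0,-85,0],0],[[0,0,0],[0,-115,0],0],[[0,0,0],[0,-145,0],0],[[0,0,0],[0,-170,0],0],[[0,0,0],[0,-170,0],0],[[0,0,0],[0,-170,0],0],[[0,0,0],[0,-170,0],0]])

```text
time: 22.83
eef_pos: [0.5071, -0.2828, 0.244]
tcp_rot: [-0.455, 0.542, -0.541, 0.455]
contact_force: [0.0, 0.7, -0.2]
opening: 0.996
```

```bash
python3 - <<'E'
from but import *
s=ctrl.get_state();print(s["time"],s["eef_pos"],s["contact_force"],s["opening"])
c=viewer.calibration("wrist");p,d=viewer.read_camera("wrist");save("w13.png",p,1.4)
hsv=cv2.cvtColor(p,cv2.COLOR_RGB2HSV)
for nm,m in (("r",((hsv[...,0]<6)|(hsv[...,0]>172))&(hsv[...,1]>170)&(hsv[...,2]>60)),("b",(abs(hsv[...,0].astype(int)-112)<10)&(hsv[...,1]>150))):
    k,l,st,ce=cv2.connectedComponentsWithStats(m.astype(np.uint8))
    for i in range(1,k):
        if st[i,4]>60: print(nm,st[i,4],ce[i],pt(c,d,ce[i]))
c=viewer.calibration("scene");p,d=viewer.read_camera("scene");save("s13.png",p,1.4)
E
```

```text
22.8333 [ 0.5071 -0.2828  0.244 ] [ 0.0164  0.6562 -0.1524] 0.9963866760339368
r 471 [179.6497  94.5456] [ 0.5998 -0.2234  0.1229]
r 385 [279.7429 199.4312] [ 0.5075 -0.2832  0.1279]
r 273 [324.4322 285.0293] [ 0.4188 -0.3088  0.1224]
b 324 [148.8765 214.0679] [ 0.5135 -0.1744  0.1269]
```

View pics/w13.png

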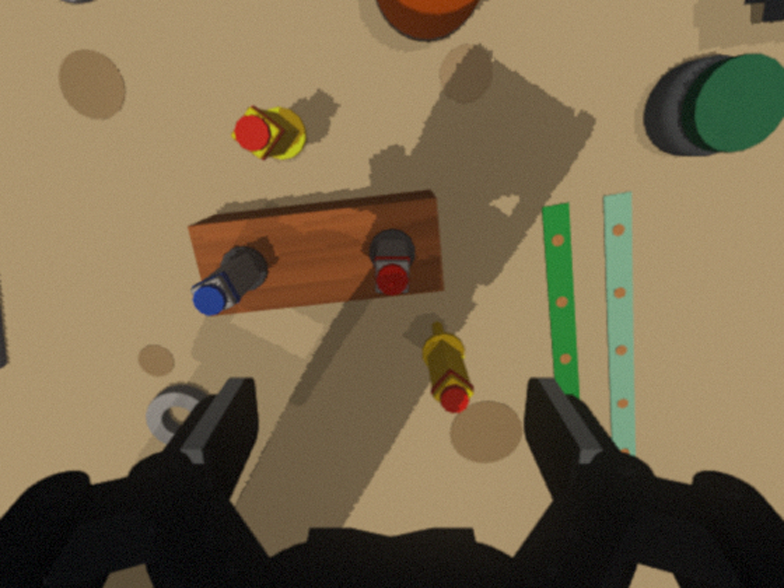

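View pics/s13.png

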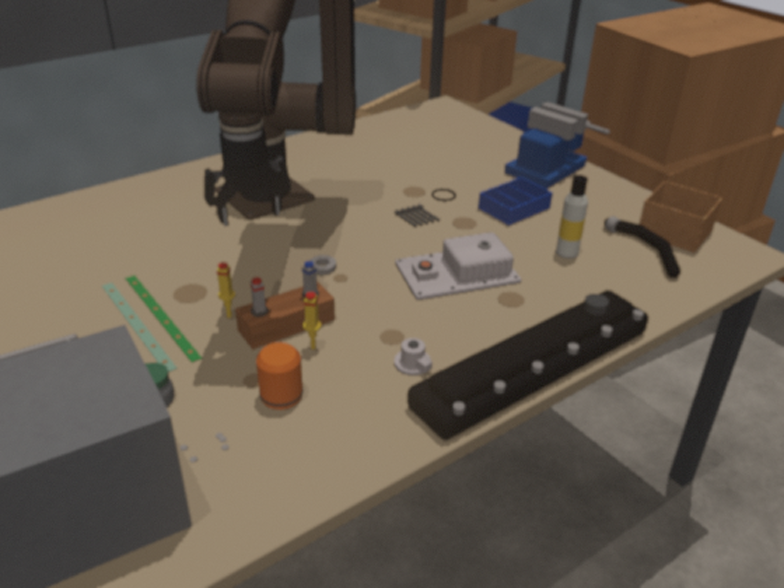

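The red-capped punch stands back in its hole at (393,278). Its cap is at (0.5075, −0.2832, 0.128), within 1 mm of the start, and everything else is where it was. I hand the job in.

```bash
python3 -c "
from plant import ctrl
print(ctrl.sign_off())"
```

```text
the job is handed in; nothing more can be done
None
```

I marked the seal button with the red-capped punch, put the punch back in its own rack hole and handed the job in at about 23 s. No verdict is reported.

- **Press:** the nose met the button at about 40 mm above the bench and pressed it down until it bottomed. I then held about 13–15 N for over 2 s. These figures are wrist readings plus the punch's 2.75 N weight, with about ±1 N of noise. The peak reading was about 15 N.
- **Seal:** the wrist camera put the button's top at 40.2 mm before and 37.2 mm after, so it sank about 3 mm, which is fully down.
- **Centring and lift:** the close crop during the press showed the nose central on the button. The lift was straight up, with the tool drifting about 2 mm sideways.
- **Return:** the punch's cap was measured within about 1 mm of its starting place and at its original height, upright. The gripper was open and clear, about 17 cm above where it let go of the punch.
- **Bystanders:** the blue-capped punch, the look-alikes and the other things showed no visible change in the last pictures.

**Checks that disagreed:**
- **Button position:** the first scene-camera view put the button up to about 8 mm away from where the wrist and top views had it. I relied on the wrist camera.
- **Side force:** there was a sideways force of about 3–4 N during the press, and easing the tool back relieved it only partly. The nose did not slide noticeably.

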